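Unload heel blocks, load heel lifts into a clamp and snap its covers shut

TASK

Clear the finished heel blocks off the clamp into the white basket. Take every heel lift out of the tray and lay it flat in a station of the clamp, one to a station, lengthwise on the bar between the end lips, and press all three covers down until their catches hold them fully shut, an empty station's too. Leave the bottle, the glue cup and the flat tin standing where they are.

Things in the scene. Friction and masses are not known exactly. Their poses are not given: they have to be found in the camera images.
- clamp: dark steel plate 150 x 320 x 12 mm fixed to the bench, three stations in a row, 110 mm apart; origin under its centre on the bench, y along the row towards station_0, x away from the robot towards the cover hinges, z up. In front of each station stands a catch post (x = -67 to -50 mm, 42 mm high, 22 mm wide)
- tray: light wooden frame 85 x 222 mm and 26 mm high fixed to the bench, three wells in a row (centres at y = +70, 0, -70 mm: wells 0, 1, 2); origin under its centre on the bench, y along the row, x away from the robot, z up. Wells are 38 mm wide; the front rail (x = -41 to -31 mm) is only 15 mm high to let a fingertip in
- lift_0_centre (a point): centre (half-way up) of a loose black rubber heel lift, a flat D-shaped piece 50 long (x) x 34 wide (y) x 10 mm thick (z), 25 g; its round end is at -x, its straight end at +x, 25 mm from the centre each. It starts in a well of the tray, its top flush with the tray's top, round end to the front. May be absent
- lift_1_centre (a point): centre (half-way up) of a loose black rubber heel lift, a flat D-shaped piece 50 long (x) x 34 wide (y) x 10 mm thick (z), 25 g; its round end is at -x, its straight end at +x, 25 mm from the centre each. It starts in a well of the tray, its top flush with the tray's top, round end to the front. May be absent
- lift_2_centre (a point): centre (half-way up) of a loose black rubber heel lift, a flat D-shaped piece 50 long (x) x 34 wide (y) x 10 mm thick (z), 25 g; its round end is at -x, its straight end at +x, 25 mm from the centre each. It starts in a well of the tray, its top flush with the tray's top, round end to the front. May be absent
- seat_0 (a joint): rocking seat under the lift in well 0 of the tray, rad: 0 flat, 0.5 fully tipped. It turns about a line along the tray's y, 4 mm in front of the well's centre. Pressing the lift's front end, 22 mm in front of the well's centre, with some 3 to 6 N tips it and the lift's rear end rises 14 mm above the tray; it stays as left
- seat_1 (a joint): rocking seat under the lift in well 1 of the tray, rad: 0 flat, 0.5 fully tipped. It turns about a line along the tray's y, 4 mm in front of the well's centre. Pressing the lift's front end, 22 mm in front of the well's centre, with some 3 to 6 N tips it and the lift's rear end rises 14 mm above the tray; it stays as left
- seat_2 (a joint): rocking seat under the lift in well 2 of the tray, rad: 0 flat, 0.5 fully tipped. It turns about a line along the tray's y, 4 mm in front of the well's centre. Pressing the lift's front end, 22 mm in front of the well's centre, with some 3 to 6 N tips it and the lift's rear end rises 14 mm above the tray; it stays as left
- station_0 (a point): where a lift's centre lies when it rests properly in the left (+y) station: 29 mm above the bench; axes as the clamp's. The lift lies lengthwise along the clamp's x (either way round) on a bar 24 mm wide, its top 24 mm above the bench, between two end lips 4 mm high and 56 mm apart; it overhangs the bar at both sides, where fingers have room
- cover_0 (a joint): angle of the sheet-metal cover of station_0, rad: 0 shut, 1.75 to 2.0 at the start (leaning back from the robot). A spring lifts it. It needs about 7 N on its upper face 72 mm from the hinge (41 mm above the bench when shut); below about 0.06 rad a ball catch draws it to 0 and holds it. Pulling its front edge up with a few N opens it
- cover_0_hinge (a point): hinge of cover_0, 50 mm behind the station, 39 mm above the bench; at its middle. The cover is a plate 40 mm wide (y), 4 mm thick, from the hinge to 92 mm out, with a 10 mm tongue down from its free edge. The axes turn with the cover; -x points from the hinge to the free edge
- station_1 (a point): where a lift's centre lies when it rests properly in the middle station: 29 mm above the bench; axes as the clamp's. The lift lies lengthwise along the clamp's x (either way round) on a bar 24 mm wide, its top 24 mm above the bench, between two end lips 4 mm high and 56 mm apart; it overhangs the bar at both sides, where fingers have room
- cover_1 (a joint): angle of the sheet-metal cover of station_1, rad: 0 shut, 1.75 to 2.0 at the start (leaning back from the robot). A spring lifts it. It needs about 7 N on its upper face 72 mm from the hinge (41 mm above the bench when shut); below about 0.06 rad a ball catch draws it to 0 and holds it. Pulling its front edge up with a few N opens it
- cover_1_hinge (a point): hinge of cover_1, 50 mm behind the station, 39 mm above the bench; at its middle. The cover is a plate 40 mm wide (y), 4 mm thick, from the hinge to 92 mm out, with a 10 mm tongue down from its free edge. The axes turn with the cover; -x points from the hinge to the free edge
- station_2 (a point): where a lift's centre lies when it rests properly in the right (-y) station: 29 mm above the bench; axes as the clamp's. The lift lies lengthwise along the clamp's x (either way round) on a bar 24 mm wide, its top 24 mm above the bench, between two end lips 4 mm high and 56 mm apart; it overhangs the bar at both sides, where fingers have room
- cover_2 (a joint): angle of the sheet-metal cover of station_2, rad: 0 shut, 1.75 to 2.0 at the start (leaning back from the robot). A spring lifts it. It needs about 7 N on its upper face 72 mm from the hinge (41 mm above the bench when shut); below about 0.06 rad a ball catch draws it to 0 and holds it. Pulling its front edge up with a few N opens it
- cover_2_hinge (a point): hinge of cover_2, 50 mm behind the station, 39 mm above the bench; at its middle. The cover is a plate 40 mm wide (y), 4 mm thick, from the hinge to 92 mm out, with a 10 mm tongue down from its free edge. The axes turn with the cover; -x points from the hinge to the free edge
- primer_bottle: white bottle with a pointed blue cap, 49 mm wide, 150 mm high, standing on the bench as a bystander; origin at its foot
- glue_cup: glue cup with a wire handle, 122 x 110 x 98 mm, standing on the bench as a bystander; origin at its foot
- polish_tin_0: flat round tin, 68 mm across, 25 mm high, a bystander; origin at its foot
- heel_0_centre (a point): centre (half-way up) of a loose finished heel block, half-round, 48 long (x) x 26 wide (y) x 28 mm high (z), 25 g. At the start it stands on the bar of one of the stations, lengthwise. May be absent
- heel_1_centre (a point): centre (half-way up) of a loose finished heel block, half-round, 48 long (x) x 26 wide (y) x 28 mm high (z), 25 g. At the start it stands on the bar of one of the stations, lengthwise. May be absent
- heel_2_centre (a point): centre (half-way up) of a loose finished heel block, half-round, 48 long (x) x 26 wide (y) x 28 mm high (z), 25 g. At the start it stands on the bar of one of the stations, lengthwise. May be absent
- white_basket: small white slotted basket, open on top, fixed to the bench behind the work: 124 (x) x 174 (y) x 79 mm high, inside about 100 x 140 mm at the floor, floor 2 mm thick; origin under its centre on the bench

How it is judged:
At the end, for the whole second after the job is handed in: Every heel block that is present lies in the basket; every lift that is present lies flat in a station (centre within 10 mm of the station's point seen from above, lengthwise within 0.2 rad either way round, flat within 0.045 rad); all three covers are shut (below 0.04 rad) with the robot off them (((horizontal distance between lift_0_centre and station_0 below 0.01 m and distance between lift_0_centre and station_0 below 0.012 m and angle between the x axis of lift_0_centre and the x axis of station_0, either way round below 0.2 rad and angle between the z axis of lift_0_centre and the z axis of station_0, either way round below 0.045 rad) or (horizontal distance between lift_0_centre and station_1 below 0.01 m and distance between lift_0_centre and station_1 below 0.012 m and angle between the x axis of lift_0_centre and the x axis of station_1, either way round below 0.2 rad and angle between the z axis of lift_0_centre and the z axis of station_1, either way round below 0.045 rad) or (horizontal distance between lift_0_centre and station_2 below 0.01 m and distance between lift_0_centre and station_2 below 0.012 m and angle between the x axis of lift_0_centre and the x axis of station_2, either way round below 0.2 rad and angle between the z axis of lift_0_centre and the z axis of station_2, either way round below 0.045 rad)) and ((horizontal distance between lift_1_centre and station_0 below 0.01 m and distance between lift_1_centre and station_0 below 0.012 m and angle between the x axis of lift_1_centre and the x axis of station_0, either way round below 0.2 rad and angle between the z axis of lift_1_centre and the z axis of station_0, either way round below 0.045 rad) or (horizontal distance between lift_1_centre and station_1 below 0.01 m and distance between lift_1_centre and station_1 below 0.012 m and angle between the x axis of lift_1_centre and the x axis of station_1, either way round below 0.2 rad and angle between the z axis of lift_1_centre and the z axis of station_1, either way round below 0.045 rad) or (horizontal distance between lift_1_centre and station_2 below 0.01 m and distance between lift_1_centre and station_2 below 0.012 m and angle between the x axis of lift_1_centre and the x axis of station_2, either way round below 0.2 rad and angle between the z axis of lift_1_centre and the z axis of station_2, either way round below 0.045 rad)) and ((horizontal distance between lift_2_centre and station_0 below 0.01 m and distance between lift_2_centre and station_0 below 0.012 m and angle between the x axis of lift_2_centre and the x axis of station_0, either way round below 0.2 rad and angle between the z axis of lift_2_centre and the z axis of station_0, either way round below 0.045 rad) or (horizontal distance between lift_2_centre and station_1 below 0.01 m and distance between lift_2_centre and station_1 below 0.012 m and angle between the x axis of lift_2_centre and the x axis of station_1, either way round below 0.2 rad and angle between the z axis of lift_2_centre and the z axis of station_1, either way round below 0.045 rad) or (horizontal distance between lift_2_centre and station_2 below 0.01 m and distance between lift_2_centre and station_2 below 0.012 m and angle between the x axis of lift_2_centre and the x axis of station_2, either way round below 0.2 rad and angle between the z axis of lift_2_centre and the z axis of station_2, either way round below 0.045 rad)) and value of joint each of cover_0, cover_1, cover_2 below 0.04 rad and x of heel_0_centre in the frame of white_basket between -0.05 and 0.05 m and y of heel_0_centre in the frame of white_basket between -0.07 and 0.07 m and z of each of heel_0_centre, heel_1_centre, heel_2_centre in the frame of white_basket below 0.06 m and x of heel_1_centre in the frame of white_basket between -0.05 and 0.05 m and y of heel_1_centre in the frame of white_basket between -0.07 and 0.07 m and x of heel_2_centre in the frame of white_basket between -0.05 and 0.05 m and y of heel_2_centre in the frame of white_basket between -0.07 and 0.07 m); the robot touches nothing.
It fails at once if the bottle is knocked over or pushed away by more than 30 mm (distance of primer_bottle from where it was at the start of the episode above 0.03 m or angle between primer_bottle's own z axis and vertical above 0.5 rad).
It fails at once if the glue cup is knocked over or pushed away by more than 30 mm (distance of glue_cup from where it was at the start of the episode above 0.03 m or angle between glue_cup's own z axis and vertical above 0.5 rad).
It fails at once if the flat tin is knocked over or pushed away by more than 30 mm (distance of polish_tin_0 from where it was at the start of the episode above 0.03 m or angle between polish_tin_0's own z axis and vertical above 0.5 rad).
Of heel_block_0, heel_block_1, heel_block_2 only 1 to 2 are there at a start; the rules pass over those that are not, and their reading is None.
Of lift_0, lift_1, lift_2 only 2 to 3 are there at a start; the rules pass over those that are not, and their reading is None.
At some moment in a run one of heel_block_0, heel_block_1, heel_block_2 may be knocked a few centimetres aside while the robot is not near it.
Once in a run the grip may slacken for a moment while it holds something.
It also fails if it takes over 210 s, if anything falls off the work surface, if the arm or the gripper's body presses on something with over 40 N, if the wrist force passes 120 N, or if a joint passes its speed limit or range.

ROBOT

A 6-joint arm with a two-finger parallel gripper is mounted at the origin on a cart in front of the work surface, level with it; the furniture and walls round the work are solid. World frame = base frame: x ahead of the robot, y to its left, z up, the work surface at z = 0. Lengths are in m, angles in rad, forces in N, time in s.
With the tool pointing down it reaches from about 0.325 to 0.75 m from the base axis. Payload 7.6 kg.
Tool frame: the origin (TCP) lies midway between the tips of the shut fingers; the grasp point (between the pads) lies 19 mm behind it (arm.grasp_offset is the z of the grasp point in the tool frame, in m); z points along the fingers, y is the direction in which the jaws open and shut (so a half turn about z gives the same grasp; the last joint's range is limited). The gripper opens to 85 mm and grips with 20 to 120 N. Pads are 22 mm wide; open, the fingers measure 114 mm over their backs; the gripper's body (76 mm by 85 mm) begins 54 mm behind the grasp point. The pads swing forward as they close: fully open they stand 13 mm farther back than shut.
Start: joints at [-1.307, 0.052, 1.401, -0, 1.689, -0.07], TCP at [0.172, -0.496, 0.231] pointing down, gripper open.
Joint ranges: [-2.9, 2.9], [-0.91, 2.17], [0.12, 2.37], [-1.06, 4.2], [0.26, 2.73], [-2.93, 2.93]. Speed limits (rad/s): [2.57, 2.57, 3.01, 3.14, 3.14, 3.14].

INTERFACE

Orientations are given as a rotation vector (axis times angle).
In Python, from workcell import arm gives the robot as it stands. The module is installed in compiled form; this text tells all that it offers.
- The arm moves only by the tool step_arm, never from a script. Its argument "targets" is one flat list of numbers, 4 for each row, row after row: the shift along the world's x, y, z scaled (see below), then the turn about the world's z scaled (see below). In form: [x, y, z, spin, x, y, z, spin, ...]. A call has 1 to 20 rows; each row shifts and turns the pose as measured when the row begins; what a row does not reach is not made up. The controller multiplies each number of a shift by 0.04 m and each number of a turn by 0.12 rad. A row lasts 1/8 s, in which the tool goes at most 62.5 mm and 10.7 degrees, less where a joint would pass 70% of its speed; a pose out of reach is approached as far as the arm can. A call with a number of a shift or a turn outside -1 to 1 is refused whole. A call with a gripper value outside its range is refused whole. "grip" is the closure, from -1 (fully open) to 1 (shut), set as the call begins (left out, the last holds). The fingers move at their own pace and stop on an object; "newtons" is the grip in N (left out, the last holds). Time passes only in rows, so rows that do not move let the fingers close. It gives the time, the measured TCP pose, the force and the opening at its end, in the units of the state.
- arm.observe(): the state, without advancing time (a new reading comes with each control period).
- arm.grab_frame(name): name is "scene" or "top"; returns a dict with "pixels" (480x640x3 uint8, red, green, blue), "intrinsics" (3x3 intrinsics, pixels), "position" and "attitude" of the camera in the world. Camera axes: x right, y up, looking along -z (the intrinsics and any distortion apply to the point x, -y, -z); pixel columns grow to the right and rows downward; lengths in m; the calibration is good to about 2 mm. A picture is of the moment at which its call begins. There is no depth.
- arm.hand_in(): hands the job in, once; it reports no verdict.
The state is a dict: "clock": time; "joints": joint angles; "qd": joint speeds; "tau": joint torques, N m; "tool_pos": TCP position; "orientation": TCP orientation; "ft_force": force on the tool from outside, world axes, zero at the start; "ft_torque": the same for the moment, N m; "grip_width": opening from 0.0 (shut) to 1.0 (fully open).
Only numpy, scipy, OpenCV 4.12 (cv2) and the standard library are available. Lean on these libraries where they do the work, as an engineer would, in place of code of your own. Each camera call takes 0.05 s, during which the arm holds its last target.

## Working session

There is one attempt and no reset: what is moved stays moved. The work goes in short steps, Python scripts to look and compute and a tool call to move; the robot and the scene stay as the last step left them, time stands still between calls to the robot, and variables do not carry over. Pictures are saved under pics/ and viewed, and the job is handed in when it is done.

Besides the shell and the picture viewer there is one more tool, called after "Request:" as a command line: name --argument value ..., lists and objects as JSON in quotes. step_arm: Moves the arm, as the interface text tells. Shifts and turns lie within -1 to 1; 1 stands for 0.04 m of shift or 0.12 rad of turn. Its arguments: {"type":"object","properties":{"targets":{"type":"array","items":{"type":"number"}},"grip":{"type":"number"},"newtons":{"type":"number"}},"required":["targets"]}

```bash
mkdir -p pics; ls
cat > h.py <<'E'
import numpy as np, cv2
from workcell import arm
def snap(name,fn=None):
    f=arm.grab_frame(name)
    p=np.array(f["pixels"])
    if fn: cv2.imwrite('pics/'+fn,p[:,:,::-1])
    np.savez('last_%s.npz'%name,pixels=p,K=f["intrinsics"],pos=f["position"],att=f["attitude"])
    return f
E
python3 - <<'E'
from h import *
s=arm.observe();print(s)
for n in('scene','top'):
    f=snap(n,n+'0.png');print({k:v for k,v in f.items() if k!='pixels'})
E
```

```text
pics
{'clock': 0.0, 'joints': array([-1.30729923e+00,  5.28438768e-02,  1.40172171e+00, -1.23169405e-05,
        1.68855816e+00, -7.02939994e-02]), 'qd': array([ 0.00151033, -0.0003008 ,  0.00211855,  0.00078023,  0.0001184 ,
       -0.00049333]), 'tau': array([-1.36972041e-03, -3.81669080e+01, -3.60183012e+01, -1.47459641e-04,
        6.16438992e-03, -1.06238112e-06]), 'tool_pos': array([ 0.1719506 , -0.4957379 ,  0.23047021]), 'orientation': array([-3.09643972e+00, -5.21631947e-01,  2.50972110e-04]), 'ft_force': array([ 1.03171012, -0.42896778,  0.26677371]), 'ft_torque': array([0.01056775, 0.0168163 , 0.06148692]), 'grip_width': 0.9967677782571512}
{'intrinsics': array([[618.83244487,   0.        , 314.16659194],
       [  0.        , 618.83244487, 250.97763117],
       [  0.        ,   0.        ,   1.        ]]), 'position': array([-0.05374938,  1.14001489,  0.91977882]), 'attitude': array([ 0.31349795, -1.26937953, -2.43126443])}
{'intrinsics': array([[539.61740378,   0.        , 321.17349466],
       [  0.        , 539.61740378, 235.95245142],
       [  0.        ,   0.        ,   1.        ]]), 'position': array([0.28563923, 0.04676606, 1.21093721]), 'attitude': array([ 0.14173796, -0.16134997, -1.54771439])}
```

View pics/scene0.png

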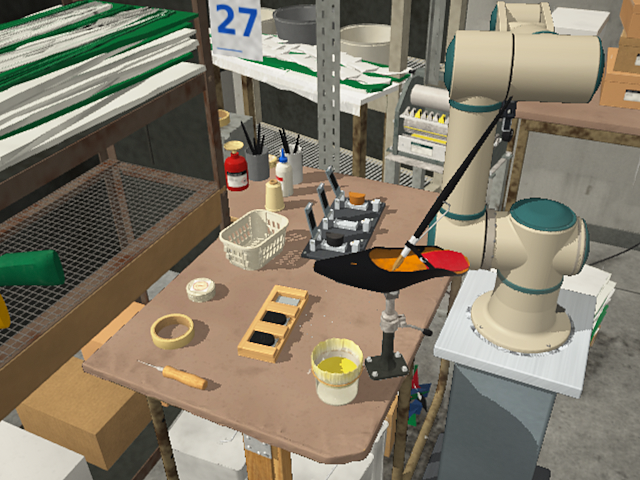

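View pics/top0.png

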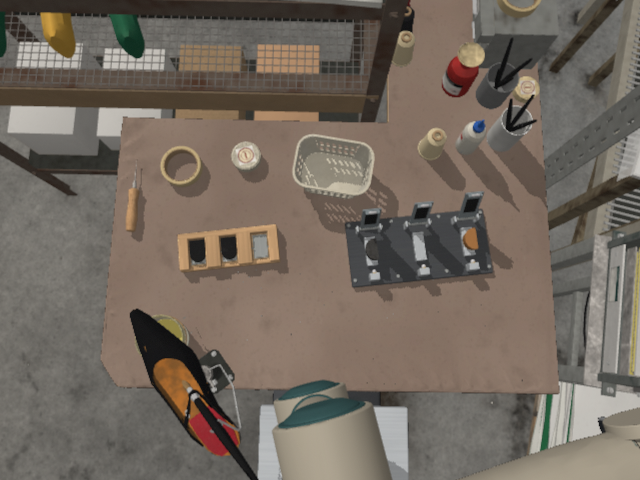

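The top picture shows the tray at about (228,248), with dark lifts in the two left wells (198,251) and (229,247) and the right well empty. The clamp is at about (420,247), with a black heel at (373,250) in the left station, an orange one at (471,239) in the right, and the middle empty. The basket is at (334,166). Next I'll enlarge both views.

```bash
cat >> h.py <<'E'
from scipy.spatial.transform import Rotation as R
def cam(name):
    d=np.load('last_%s.npz'%name);return d
def proj(d,P):
    Rm=R.from_rotvec(d['att']).as_matrix();c=(np.atleast_2d(P)-d['pos'])@Rm
    q=np.c_[c[:,0],-c[:,1],-c[:,2]]@d['K'].T
    return q[:,:2]/q[:,2:]
def ray(d,uv):
    v=np.linalg.inv(d['K'])@np.r_[uv,1.];v=np.array([v[0],-v[1],-v[2]])
    return R.from_rotvec(d['att']).as_matrix()@v
def atz(d,uv,z):
    r=ray(d,uv);return d['pos']+r*(z-d['pos'][2])/r[2]
def tri(d1,u1,d2,u2):
    A=[];b=[]
    for d,u in((d1,u1),(d2,u2)):
        r=ray(d,u);r/=np.linalg.norm(r);M=np.eye(3)-np.outer(r,r);A.append(M);b.append(M@d['pos'])
    return np.linalg.lstsq(np.vstack(A),np.hstack(b),rcond=None)[0]
def crop(name,x0,y0,w,h,s,fn):
    p=cam(name)['pixels'][y0:y0+h,x0:x0+w,::-1]
    p=cv2.resize(p,None,fx=s,fy=s,interpolation=cv2.INTER_CUBIC)
    for i in range(0,w,20):cv2.putText(p,str(x0+i),(i*s,10),0,.35,(0,0,255),1);cv2.line(p,(i*s,12),(i*s,18),(0,0,255),1)
    for i in range(0,h,20):cv2.putText(p,str(y0+i),(0,i*s+4),0,.35,(0,0,255),1);cv2.line(p,(24,i*s),(30,i*s),(0,0,255),1)
    cv2.imwrite('pics/'+fn,p)
E
python3 - <<'E'
from h import *
crop('top',335,185,165,110,4,'t_clamp.png')
crop('top',170,215,120,65,6,'t_tray.png')
crop('scene',290,160,110,110,5,'s_clamp.png')
crop('scene',210,200,160,170,4,'s_tray.png')
E
```

```text
(no output)
```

View pics/t_clamp.png

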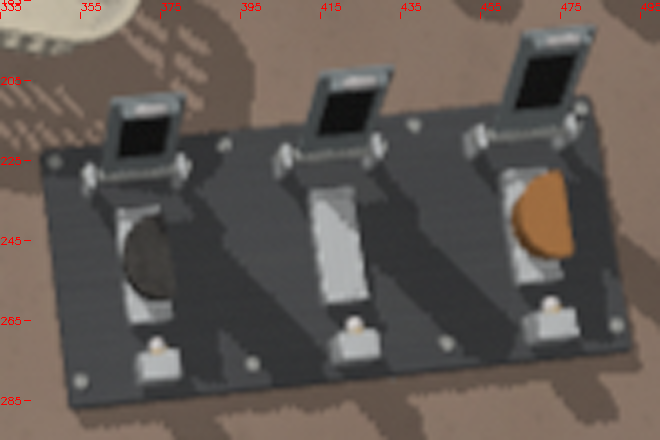

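View pics/t_tray.png

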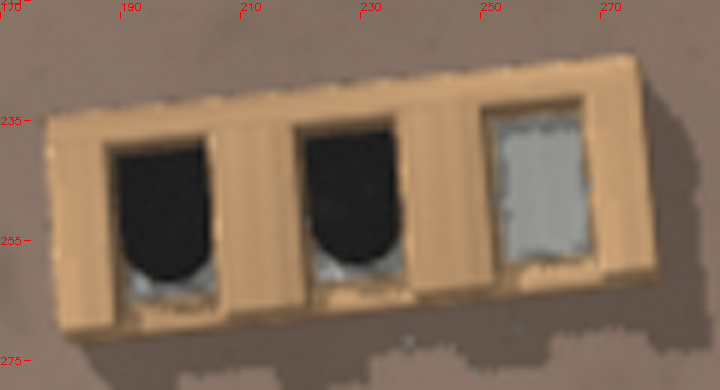

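View pics/s_clamp.png

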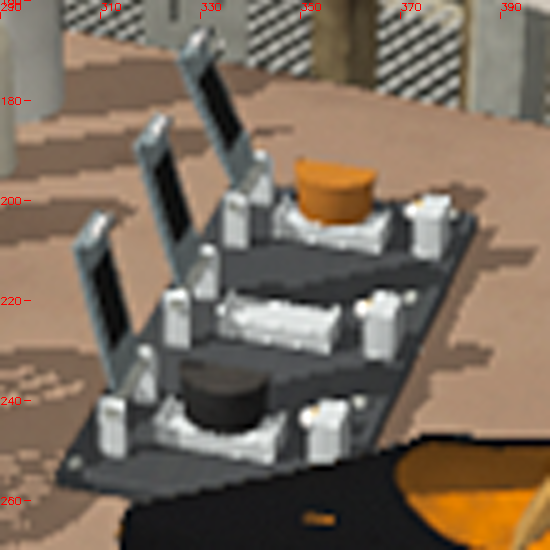

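View pics/s_tray.png

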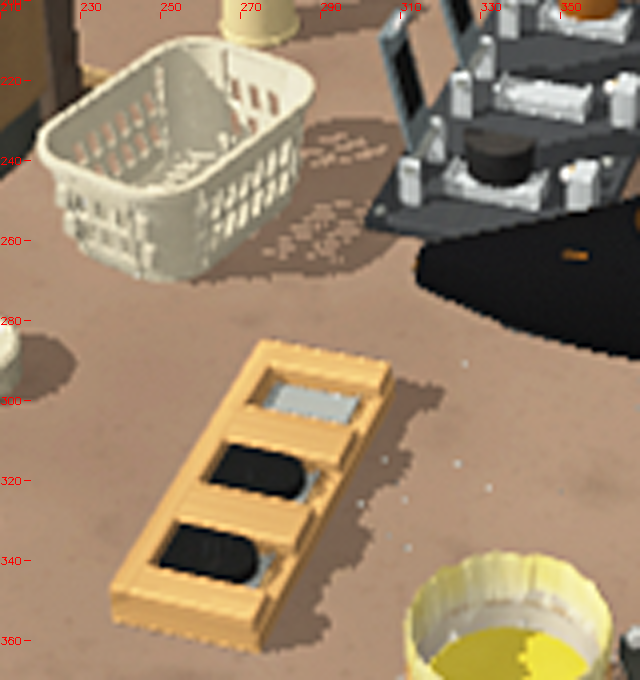

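```bash
cat > fit.py <<'E'
from h import *
from scipy.optimize import least_squares
T=cam('top');S=cam('scene')
def body(p,L):
    c,s=np.cos(p[3]),np.sin(p[3]);L=np.atleast_2d(L)
    return np.c_[p[0]+c*L[:,0]-s*L[:,1],p[1]+s*L[:,0]+c*L[:,1],p[2]+L[:,2]]
def fit(obs,p0,fixz=False):
    def f(p):
        r=[]
        for d,l,u in obs:r+=list((proj(d,body(p,[l]))[0]-u))
        r.append((p[2])*(1e6 if fixz else 0));return r
    s=least_squares(f,p0,loss='soft_l1');return s.x,np.array(f(s.x)[:-1]).reshape(-1,2)
t=lambda x,y,x0=335,y0=185,s=4.:np.array([x/s+x0,y/s+y0])-.375
sc=lambda x,y:t(x,y,290,160,5)
clamp=[(T,[-.075,.16,.012],t(70,407)),(T,[-.075,-.16,.012],t(632,348)),(T,[.075,-.16,.012],t(585,100)),(T,[.075,.16,.012],t(42,150)),
 (S,[.075,.16,.012],sc(57,480)),(S,[-.075,-.16,.012],sc(480,217))]
for fz in(0,1):
    p,r=fit(clamp,[.45,-.2,0,0.1],fz);print('clamp',p.round(4));print(r.round(1).tolist())
tt=lambda x,y:t(x,y,170,215,6); ts=lambda x,y:t(x,y,210,200,4)
tray=[(T,[.0425,.111,.026],tt(47,118)),(T,[.0425,-.111,.026],tt(633,55)),(T,[-.0425,-.111,.026],tt(656,270)),(T,[-.0425,.111,.026],tt(62,330)),
 (S,[.0425,-.111,.026],ts(262,340)),(S,[.0425,.111,.026],ts(112,588)),(S,[-.0425,-.111,.026],ts(390,362))]
for fz in(0,1):
    q,r=fit(tray,[.45,.2,0,0.1],fz);print('tray',q.round(4));print(r.round(1).tolist())
np.savez('poses.npz',clamp=p,tray=q)
E
python3 fit.py
```

```text
clamp [ 0.5011 -0.1873 -0.0079  0.1225]
[[0.0, 0.6], [0.0, 0.6], [1.0, -1.6], [-0.6, -0.2], [-0.2, -0.0], [0.0, 0.6]]
clamp [ 0.4997 -0.1848 -0.      0.1247]
[[-0.8, 1.0], [0.1, 0.6], [0.9, -2.0], [-1.6, -0.2], [-0.1, -1.8], [0.2, -1.2]]
tray [ 0.4902  0.2408 -0.0029  0.1338]
[[-0.5, -0.6], [0.7, -1.2], [0.7, 0.1], [-0.5, 1.6], [-0.3, -0.2], [-0.3, 0.2], [1.7, 0.5]]
tray [ 0.4894  0.2414 -0.      0.1349]
[[-1.2, -0.5], [0.3, -1.1], [0.3, 0.2], [-1.1, 1.8], [-0.3, -0.9], [-0.2, -0.5], [1.8, -0.3]]
```

```bash
cat > ov.py <<'E'
from fit import *
P=np.load('poses.npz')
def box(x0,x1,y0,y1,z0,z1):
    v=[[x,y,z] for x in(x0,x1) for y in(y0,y1) for z in(z0,z1)]
    e=[(i,j) for i in range(8) for j in range(i+1,8) if bin(i^j).count('1')==1]
    return np.array(v),e
def draw(img,d,p,b,s,x0,y0,col):
    v,e=b;u=(proj(d,body(p,v))-[x0,y0]+.375)*s
    for i,j in e:cv2.line(img,tuple(np.int32(u[i]*8)),tuple(np.int32(u[j]*8)),col,1,cv2.LINE_AA,3)
cb=[box(-.075,.075,-.16,.16,0,.012)]
for k in(1,0,-1):
    y=.11*k
    cb+=[box(-.028,.028,y-.012,y+.012,.012,.024),box(-.067,-.05,y-.011,y+.011,.012,.042)]
tb=[box(-.0425,.0425,-.111,.111,0,.026)]+[box(-.031,.0315,y-.019,y+.019,.02,.026) for y in(.07,0,-.07)]+[box(-.025,.025,.07*k-.017,.07*k+.017,.016,.026) for k in (1,0)]
for nm,d,(x0,y0,w,h,s) in(('tc',T,(335,185,165,110,4)),('tt',T,(170,215,120,65,6)),('sc',S,(290,160,110,110,5)),('st',S,(230,280,90,90,6))):
    img=cv2.resize(d['pixels'][y0:y0+h,x0:x0+w,::-1],None,fx=s,fy=s,interpolation=cv2.INTER_CUBIC)
    if nm[1]=='c':
        for b in cb:draw(img,d,P['clamp'],b,s,x0,y0,(0,255,255))
    else:
        for b in tb:draw(img,d,P['tray'],b,s,x0,y0,(0,255,0))
    cv2.imwrite('pics/ov_%s.png'%nm,img)
E
python3 ov.py>/dev/null
python3 - <<'E'
import cv2,numpy as np
a=[cv2.imread('pics/ov_%s.png'%n) for n in('tc','tt','sc','st')]
print([x.shape for x in a])
E
```

```text
[(440, 660, 3), (390, 720, 3), (550, 550, 3), (540, 540, 3)]
```

View pics/ov_tc.png

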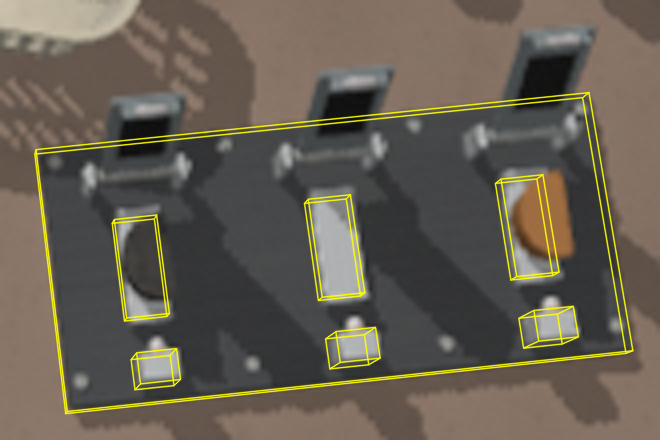

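View pics/ov_tt.png

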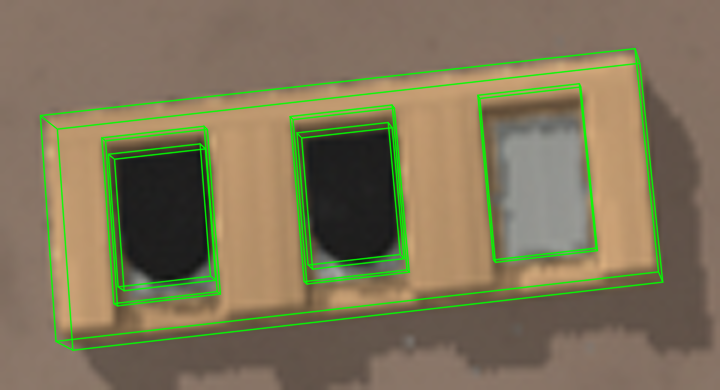

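View pics/ov_sc.png

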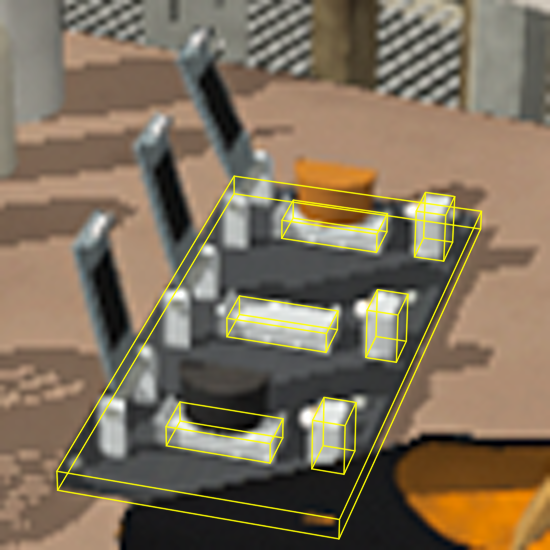

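View pics/ov_st.png

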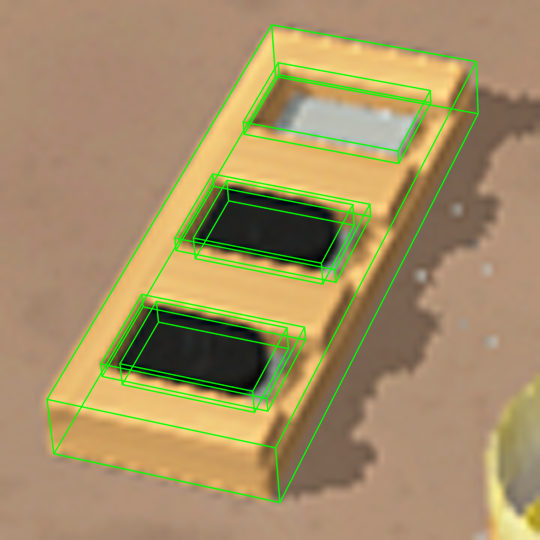

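The overlays fit to about 1 px, roughly 2 mm. Next I'll triangulate the obstacles, the basket and the cover tops.

```bash
cat > pts.py <<'E'
from h import *
T=cam('top');S=cam('scene')
for n,a,b in [('boot toe tip',(134,312),(316,266)),('boot redtag end',(240,440),(468,262)),('stand foot',(217,368),(387,370)),('bottle tip',(479,122),(281,152)),('cover0 top L',(335+112/4,185+97/4),(290+103/5,160+215/5)),('cover1 top',(335+357/4,185+72/4),(290+158/5,160+120/5)),('cover2 top',(335+562/4,185+32/4),(290+200/5,160+35/5)),
 ('heel0 round top far',(335+158/4,185+222/4),(290+182/5,160+365/5)),('basket rim FL',(301,138),(219,240)),('basket rim FR',(372,146),(284,213)),('basket rim NL',(297,182),(252,247)),('basket rimNR',(366,192),(288,222)),('dark rod',(190,395),(408,245))]:
    p=tri(T,np.array(a),S,np.array(b));e=np.r_[proj(T,p)[0]-a,proj(S,p)[0]-b];print(n,p.round(3),e.round(1))
for n,u,z in [('basket rim FL',(300,137),.079),('FR',(373,145),.079),('NR',(367,195),.079),('NL',(296,184),.079),('tin',(246,155),.025),('cup',(168,330),.098),('rack edge',(380,120),.3)]:print(n,atz(T,np.array(u),z).round(3))
E
python3 pts.py; python3 -c "
from h import *
crop('scene',300,60,250,340,2,'s_boot.png');crop('top',280,120,110,90,6,'t_bask.png')"
```

```text
boot toe tip [0.331 0.352 0.284] [-0.1 -0.4  0.4  0.1]
boot redtag end [0.111 0.168 0.234] [ 0.8  4.4 -4.   0.1]
stand foot [ 0.223  0.257 -0.014] [ 0.3  1.1 -1.2 -0.1]
bottle tip [ 0.75  -0.295  0.139] [-0.2 -0.8  0.6  0.1]
cover0 top L [ 0.545 -0.051  0.148] [ 0.9  2.7 -2.3 -0.5]
cover1 top [ 0.569 -0.178  0.132] [ 0.2  0.6 -0.5 -0.1]
cover2 top [ 0.594 -0.287  0.126] [ 0.3  0.8 -0.6 -0.1]
heel0 round top far [ 0.508 -0.082  0.048] [-0.4 -1.3  1.1  0.2]
basket rim FL [0.732 0.083 0.068] [ 0.   0.1 -0.  -0. ]
basket rim FR [ 0.674 -0.084  0.081] [  4.4  16.3 -13.1  -4.3]
basket rim NL [0.629 0.09  0.079] [-0.4 -1.   1.   0.2]
basket rimNR [ 0.611 -0.062  0.068] [-0.2 -0.5  0.4  0.1]
dark rod [0.198 0.246 0.298] [-0.2 -0.7  0.7  0. ]
basket rim FL [0.73  0.085 0.079]
FR [ 0.715 -0.077  0.079]
NR [ 0.6   -0.064  0.079]
NL [0.622 0.091 0.079]
tin [0.705 0.21  0.025]
cup [0.304 0.341 0.098]
rack edge [ 0.679 -0.066  0.3  ]
```

View pics/s_boot.png

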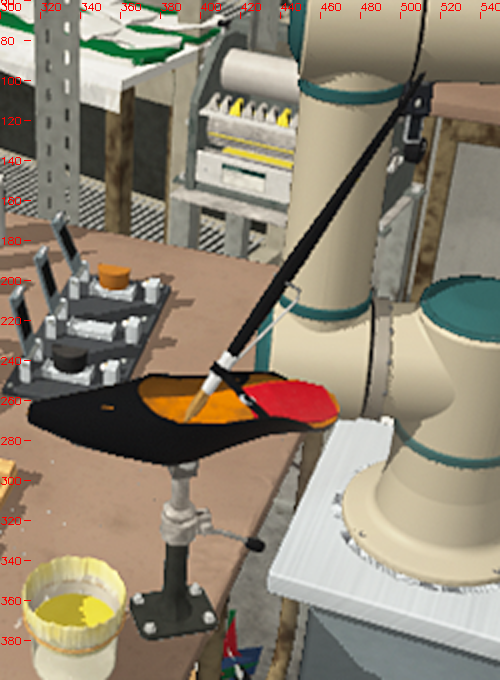

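View pics/t_bask.png

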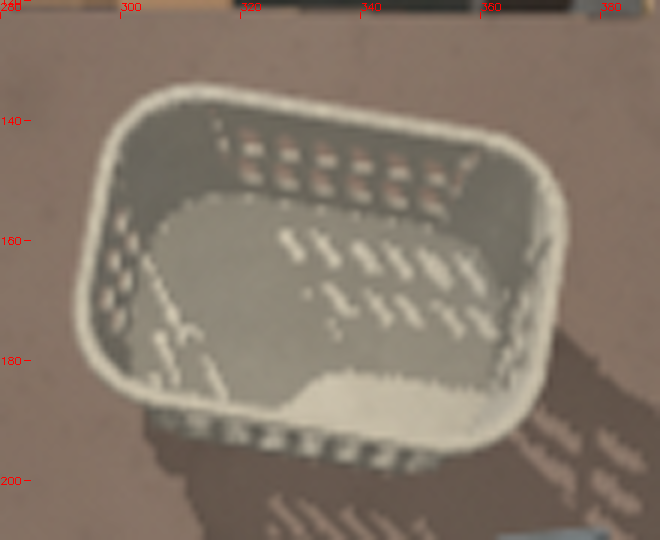

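```bash
python3 - <<'E'
from h import *
T=cam('top');S=cam('scene')
# rod top line pts (190,395)->(255,478); scene pts along rod
a=ray(T,np.array([192.,398]));b=ray(T,np.array([255.,478]));n=np.cross(a,b)
for u in [(412,240),(440,190),(470,145),(500,102),(510,85)]:
    r=ray(S,np.array(u,float));t=n@(T['pos']-S['pos'])/(n@r);print(u,(S['pos']+t*r).round(3))
E
python3 -c "
from h import *
crop('top',110,290,250,190,3,'t_boot.png')"
```

```text
(412, 240) [0.194 0.241 0.307]
(440, 190) [0.166 0.19  0.388]
(470, 145) [0.133 0.141 0.458]
(500, 102) [0.102 0.092 0.523]
(510, 85) [0.092 0.076 0.549]
```

View pics/t_boot.png

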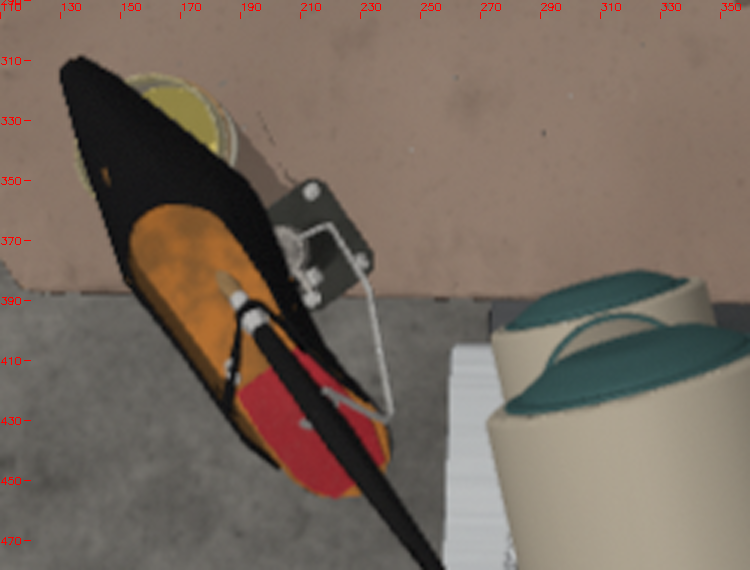

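Run:
```python
from h import *
S=cam('scene');T=cam('top')
for u in [(525,62),(600,65),(452,62),(512,235),(440,260),(595,250),(470,100),(470,205),(520,330)]:
    r=ray(S,np.array(u,float));t=(-.0-S['pos'][1])/r[1];print(u,'y=0:',(S['pos']+t*r).round(3))
for uv in [(504,401),(740,400)]: pass
print(proj(T,[[0,0,.2],[0,0,.6]]))
```

```text
(525, 62) y=0: [0.083 0.    0.566]
(600, 65) y=0: [-0.038  0.     0.575]
(452, 62) y=0: [0.212 0.    0.551]
(512, 235) y=0: [0.05 0.   0.21]
(440, 260) y=0: [0.193 0.    0.106]
(595, 250) y=0: [-0.11   0.     0.217]
(470, 100) y=0: [0.171 0.    0.484]
(470, 205) y=0: [0.144 0.    0.261]
(520, 330) y=0: [-0.006  0.    -0.032]
[[337.15220302 509.56846772]
 [354.26270277 630.51656227]]
```

```bash
python3 -c "
from h import *
crop('scene',400,60,160,120,5,'s_rod.png')
T=cam('top');print(proj(T,[[.166,.19,.388],[.133,.141,.458],[.102,.092,.523]]))"
```

```text
[[213.10182094 423.97431734]
 [239.39101421 458.86977713]
 [272.23615955 498.92070064]]
```

View pics/s_rod.png

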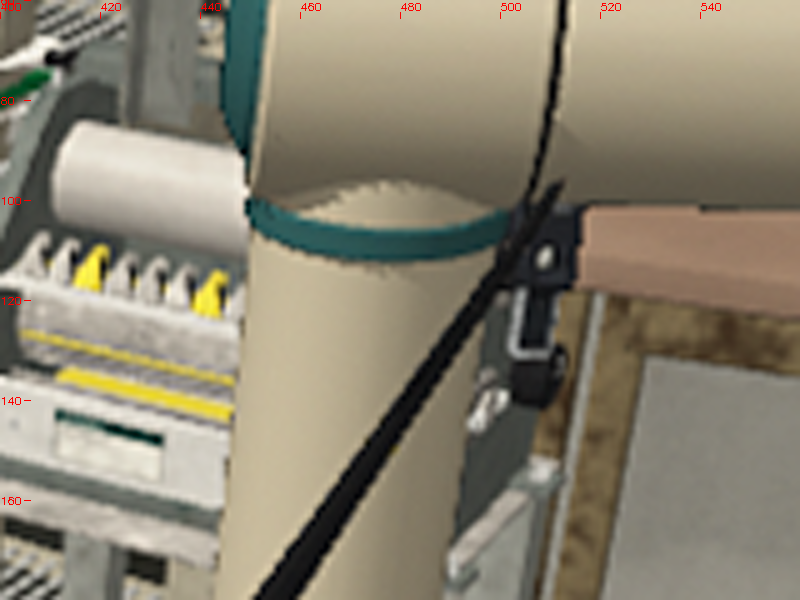

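Request:
step_arm --targets '[0.7,0.95,0,-0.16,0.7,0.95,0,-0.16,0.7,0.95,0,-0.16,0.7,0.95,0,-0.16,0.7,0.95,0,-0.16,0.7,0.95,0,-0.16,0.7,0.95,0,-0.16,0.7,0.95,0,-0.16,0.7,0.95,0,-0.16,0.7,0.95,0,-0.16,0.7,0.95,-0.5,-0.16]' --grip -0.3 --newtons 30

```text
clock: 1.48
tool_pos: [0.4853, -0.0641, 0.2071]
orientation: [-3.131, -0.171, -0.001]
ft_force: [1.0, -0.6, 0.9]
grip_width: 0.648
```

```bash
cat >> h.py <<'E'
PC=np.array([.4997,-.1848,.1247]);PT=np.array([.4894,.2414,.1349])
def st():
    s=arm.observe();M=R.from_rotvec(s['orientation']).as_matrix()
    yx=np.arctan2(M[1,0],M[0,0]);yx=(yx+np.pi/2)%np.pi-np.pi/2
    print('t %.2f tcp'%s['clock'],s['tool_pos'].round(4),'yawx %.3f tilt %.3f'%(yx,np.arccos(-M[2,2])),'w %.3f'%s['grip_width'],'F',s['ft_force'].round(1),'j',s['joints'].round(2))
    return s
def go(s,x,y,z,yaw):
    M=R.from_rotvec(s['orientation']).as_matrix();yx=np.arctan2(M[1,0],M[0,0])
    d=(yaw-yx+np.pi/2)%np.pi-np.pi/2
    print('need rows-units',((np.array([x,y,z])-s['tool_pos'])/.04).round(2),'spin',round(d/.12,2))
def fr(P,x,y):
    c,n=np.cos(P[2]),np.sin(P[2]);return np.array([P[0]+c*x-n*y,P[1]+n*x+c*y])
E
python3 - <<'E'
from h import *
s=st();snap('top','top1.png');snap('scene','scene1.png')
crop('top',300,180,200,120,4,'t1.png');crop('scene',280,80,130,170,4,'s1.png')
T=cam('top');S=cam('scene')
print('tcp px',proj(T,s['tool_pos']),proj(S,s['tool_pos']))
print(fr(PC,0,.11),fr(PC,0,0),fr(PC,0,-.11)); print(atz(T,np.array([419.5,246.2]),.026))
E
```

```text
t 1.48 tcp [ 0.4853 -0.0641  0.2071] yawx 0.109 tilt 0.006 w 0.648 F [ 1.  -0.6  0.9] j [-0.21 -0.04  1.54  0.01  1.64  1.25]
tcp px [[373.76901803 235.46679627]] [[332.52972764 183.52481805]]
[ 0.48601852 -0.07565415] [ 0.4997 -0.1848] [ 0.51338148 -0.29394585]
[ 0.49880989 -0.18635327  0.026     ]
```

View pics/t1.png

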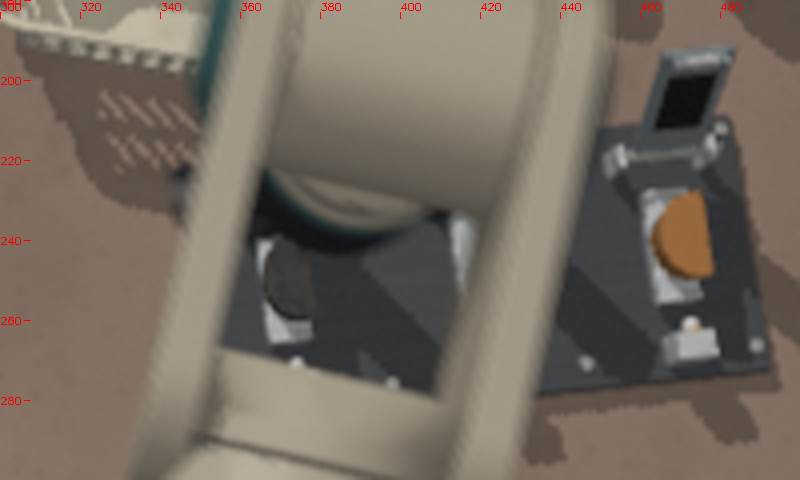

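View pics/s1.png

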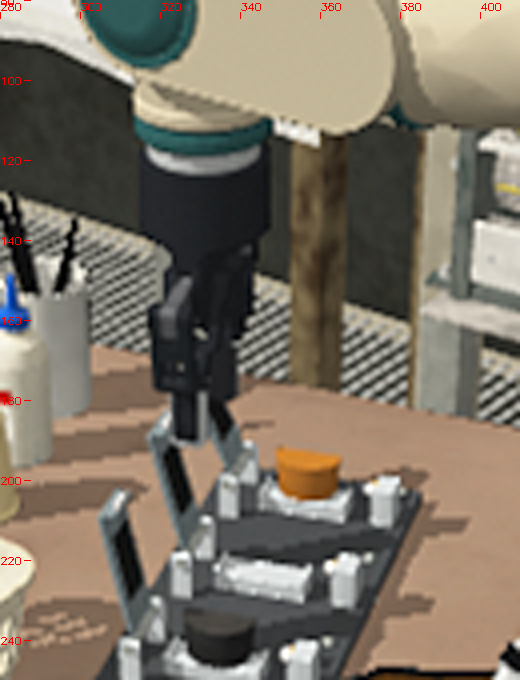

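Run:
```python
from h import *
T=cam('top');S=cam('scene');s=arm.observe()
M=R.from_rotvec(s['orientation']).as_matrix()
for sy in(1,-1):print('tip',proj(S,s['tool_pos']+M@[0,sy*.028,-.004]))
# flat edge ends of heels (top face z .052)
for n,a in (('h0',((356,219),(356,219))),): pass
print('h0 flat ends', atz(T,np.array([300+290/4,180+238/4]),.052).round(4),atz(T,np.array([300+312/4,180+320/4]),.052).round(4),'apex',atz(T,np.array([300+265/4,180+285/4]),.052).round(4))
print('h2 flat ends', atz(T,np.array([300+698/4,180+189/4]),.052).round(4),atz(T,np.array([300+714/4,180+275/4]),.052).round(4),'apex',atz(T,np.array([300+652/4,180+238/4]),.052).round(4))
for n,P in(('h0',fr(PC,0,.11)),('h2',fr(PC,0,-.11))):print(n,P)
# scene: heel top-face ends
print(proj(S,[np.r_[fr(PC,.024,.11),.052],np.r_[fr(PC,-.024,.11),.052],np.r_[fr(PC,.024,-.11),.052],np.r_[fr(PC,-.024,-.11),.052]]))
```

```text
tip [[335.98745996 178.81942246]]
tip [[329.00962833 189.31097618]]
h0 flat ends [ 0.5071 -0.0784  0.052 ] [ 0.462  -0.0903  0.052 ] apex [ 0.4808 -0.0647  0.052 ]
h2 flat ends [ 0.5389 -0.3036  0.052 ] [ 0.4909 -0.3105  0.052 ] apex [ 0.5109 -0.2772  0.052 ]
h0 [ 0.48601852 -0.07565415]
h2 [ 0.51338148 -0.29394585]
[[325.47630297 233.57423417]
 [343.41866334 236.44544831]
 [348.49362551 193.23188362]
 [364.85198356 195.52486866]]
```

Request:
step_arm --targets '[0,-0.15,-0.9,0.13,0,-0.15,-0.9,0,0,0,-0.9,0,0,0,-0.9,0,0,0,-0.5,0,0,0,-0.25,0,0,0,0,0]'

```text
clock: 2.45
tool_pos: [0.4821, -0.0763, 0.0242]
orientation: [-3.127, -0.205, 0.013]
ft_force: [-0.8, -0.2, 0.2]
grip_width: 0.652
```

Run:
```python
from h import *
s=st();go(s,*fr(PC,0,.11),.031,PC[2]);snap('scene','scene2.png');crop('scene',290,160,100,110,6,'s2.png')
```

```text
t 2.45 tcp [ 0.4821 -0.0763  0.0242] yawx 0.131 tilt 0.012 w 0.652 F [-0.8 -0.2  0.2] j [-0.24  0.14  1.74  0.01  1.27  1.2 ]
need rows-units [0.1  0.02 0.17] spin -0.05
```

View pics/s2.png

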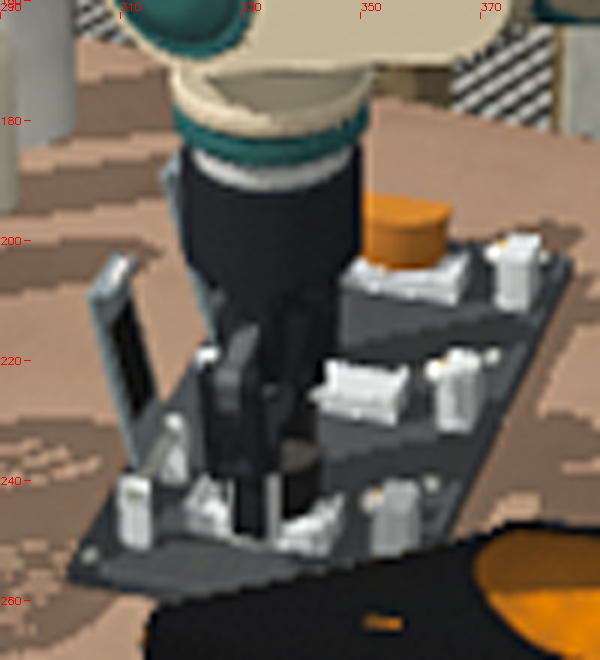

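Request:
step_arm --targets '[0.08,0,0.15,-0.05,0,0,0,0]'

```text
clock: 2.75
tool_pos: [0.4873, -0.0768, 0.0334]
orientation: [-3.129, -0.195, 0.006]
ft_force: [-0.3, -0.2, -0.6]
grip_width: 0.648
```

Request:
step_arm --targets '[0,0,0,0,0,0,0,0,0,0,0,0,0,0,0,0,0,0,0,0,0,0,0,0]' --grip 1 --newtons 40

```text
clock: 3.5
tool_pos: [0.4879, -0.0769, 0.0345]
orientation: [-3.129, -0.195, 0.003]
ft_force: [0.5, -0.2, 1.1]
grip_width: 0.282
```

Request:
step_arm --targets '[0,0,0.6,0,0,0,0.9,0,0,0,0.9,0,0,0,0.9,0,0,0,0.8,0,0,0,0,0]'

```text
clock: 4.25
tool_pos: [0.4857, -0.0763, 0.2016]
orientation: [-3.128, -0.195, 0.01]
ft_force: [1.0, 0.7, -0.3]
grip_width: 0.291
```

Request:
step_arm --targets '[0.7,0.2,0,0,0.9,0.3,0,0,0.9,0.3,0,0,0.9,0.3,0,0,0.7,0.2,0,0,0,0,0,0]'

```text
clock: 5.0
tool_pos: [0.6516, -0.0224, 0.1908]
orientation: [-3.126, -0.193, 0.03]
ft_force: [0.2, -1.1, -0.6]
grip_width: 0.286
```

Run:
```python
from h import *
s=st();go(s,.667,-.015,.04,PC[2]);snap('scene','scene3.png');snap('top','top3.png');crop('scene',190,120,150,170,4,'s3.png')
```

```text
t 5.00 tcp [ 0.6516 -0.0224  0.1908] yawx 0.124 tilt 0.021 w 0.286 F [ 0.2 -1.1 -0.6] j [-0.09  0.45  1.02  0.01  1.7   1.35]
need rows-units [ 0.38  0.18 -3.77] spin 0.01
```

View pics/s3.png

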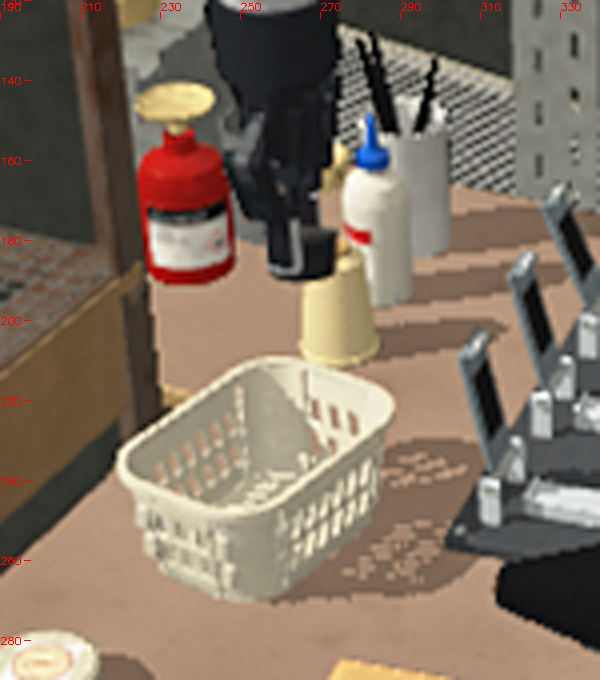

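View pics/top3.png

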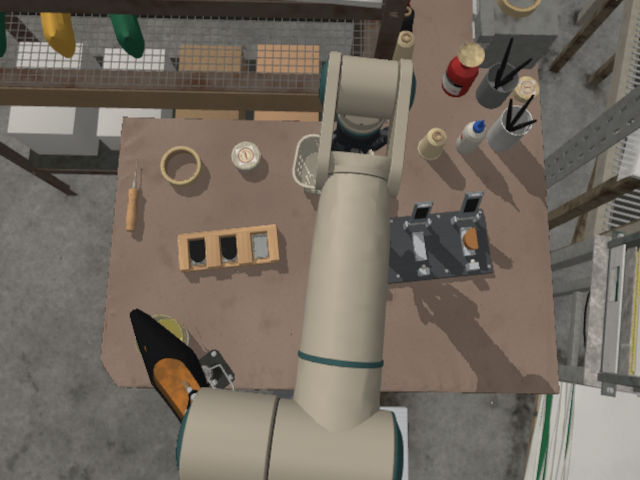

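View pics/scene3.png

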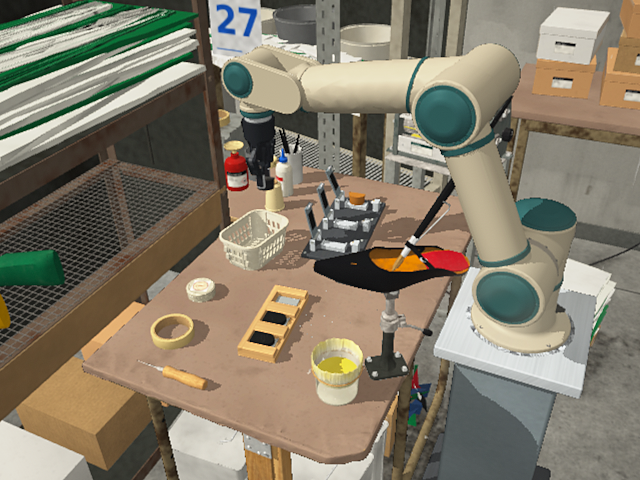

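The upper arm now overlaps the brush handle in the boot with no force reading, so the handle is not an obstacle. The heel is held above the basket, so I'll lower it in.

Request:
step_arm --targets '[0.3,0.15,-0.8,0,0,0,-0.9,0,0,0,-0.9,0,0,0,-0.7,0,0,0,-0.3,0,0,0,0,0]'

```text
clock: 5.85
tool_pos: [0.6585, -0.0196, 0.0465]
orientation: [-3.127, -0.187, 0.025]
ft_force: [0.1, 0.4, -0.7]
grip_width: 0.287
```

Request:
step_arm --targets '[0,0,0,0,0,0,0,0,0,0,0,0,0,0,0,0]' --grip 0.1

```text
clock: 6.35
tool_pos: [0.6606, -0.02, 0.0515]
orientation: [-3.129, -0.187, 0.014]
ft_force: [-0.0, -0.5, 0.6]
grip_width: 0.451
```

Run:
```python
from h import *
s=st();snap('scene','scene4.png');crop('scene',190,120,150,170,4,'s4.png')
```

```text
t 6.35 tcp [ 0.6606 -0.02    0.0515] yawx 0.119 tilt 0.011 w 0.451 F [-0.  -0.5  0.6] j [-0.09  0.56  1.16  0.01  1.44  1.36]
```

View pics/s4.png

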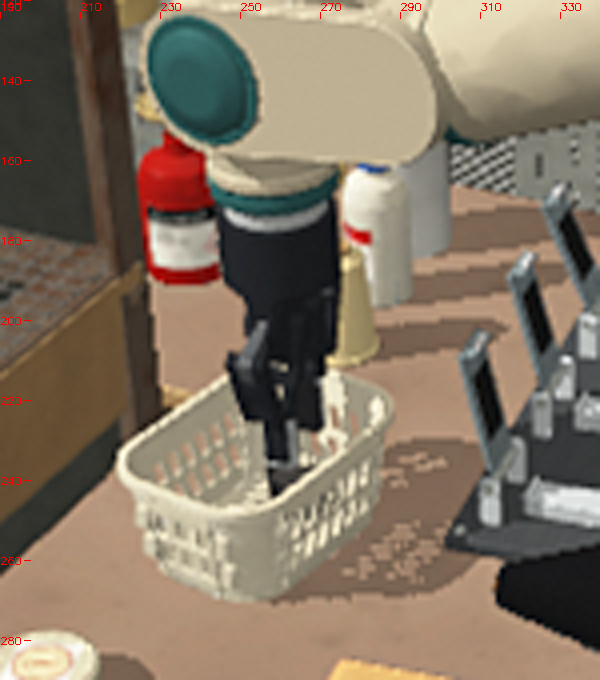

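Request:
step_arm --targets '[0,0,0.6,0,0,0,0.9,0,0,0,0.9,0,0,0,0.9,0,0,0,0.8,0,-0.5,-0.9,0,0,-0.5,-0.95,0,0,-0.5,-0.95,0,0,-0.6,-0.95,0,0,-0.6,-0.95,0,0,-0.5,-0.95,0,0,-0.4,-0.8,0,0,0,0,0,0]' --grip -0.3

```text
clock: 8.02
tool_pos: [0.5101, -0.2843, 0.2214]
orientation: [-3.13, -0.19, 0.012]
ft_force: [0.1, 0.9, -0.1]
grip_width: 0.65
```

Run:
```python
from h import *
s=st();go(s,*fr(PC,0,-.11),.034,PC[2]);snap('scene','scene5.png');snap('top','top5.png');crop('scene',220,120,170,150,4,'s5.png')
```

```text
t 8.03 tcp [ 0.5101 -0.2843  0.2214] yawx 0.121 tilt 0.010 w 0.650 F [ 0.1  0.9 -0.1] j [-0.57  0.23  1.23  0.    1.7   0.88]
need rows-units [ 0.08 -0.24 -4.68] spin 0.03
```

View pics/s5.png

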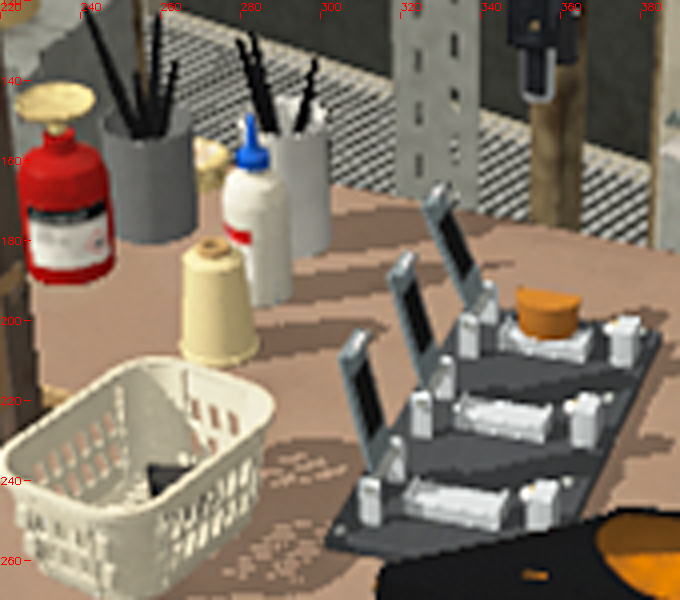

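View pics/top5.png

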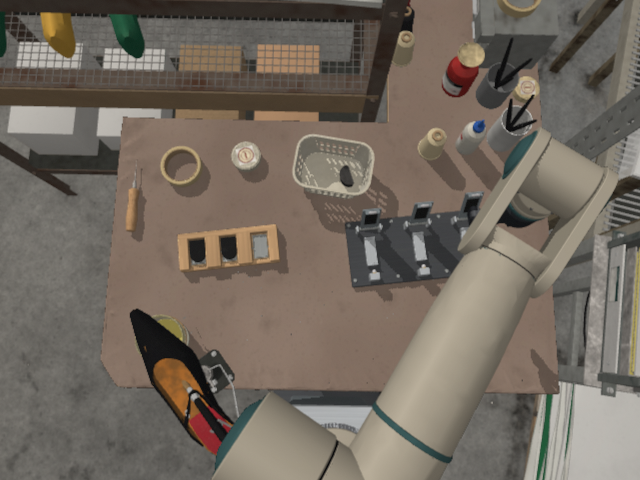

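Request:
step_arm --targets '[0.1,-0.12,-0.9,0,0,-0.12,-0.9,0,0,0,-0.9,0,0,0,-0.9,0,0,0,-0.5,0,0,0,-0.2,0,0,0,0,0,0,0,0,0]'

```text
clock: 9.12
tool_pos: [0.5212, -0.2835, 0.0472]
orientation: [-3.129, -0.214, 0.003]
ft_force: [-0.3, -0.3, -0.0]
grip_width: 0.652
```

Run:
```python
from h import *
s=st();go(s,*fr(PC,0,-.11),.034,PC[2]);snap('scene','scene6.png');crop('scene',310,130,100,110,6,'s6.png')
```

```text
t 9.12 tcp [ 0.5212 -0.2835  0.0472] yawx 0.137 tilt 0.005 w 0.652 F [-0.3 -0.3 -0. ] j [-0.56  0.38  1.4   0.    1.37  0.87]
need rows-units [-0.19 -0.26 -0.33] spin -0.1
```

View pics/s6.png

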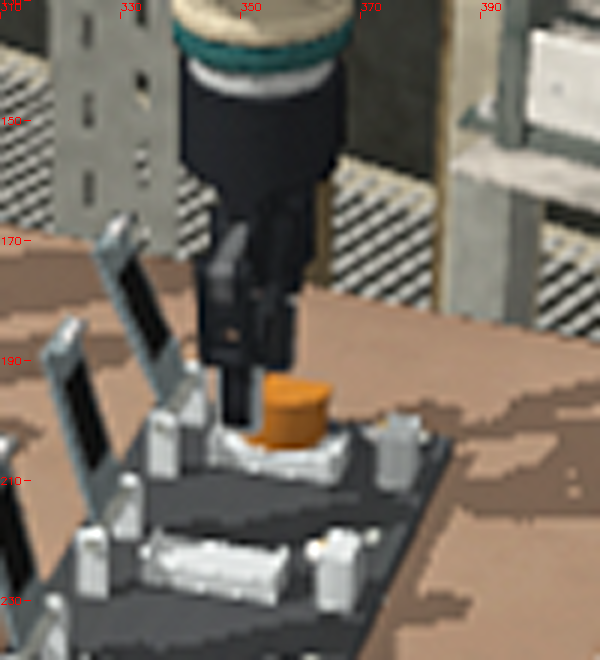

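Request:
step_arm --targets '[-0.2,-0.26,0,-0.1,0,0,-0.15,0,0,0,-0.15,0,0,0,0,0]'

```text
clock: 9.68
tool_pos: [0.5129, -0.2956, 0.0361]
orientation: [-3.133, -0.192, -0.001]
ft_force: [-0.2, -0.2, -0.8]
grip_width: 0.648
```

Run:
```python
from h import *
s=st();go(s,*fr(PC,0,-.11),.034,PC[2]);snap('scene','scene7.png');crop('scene',310,130,100,110,5,'s7.png')
```

```text
t 9.68 tcp [ 0.5129 -0.2956  0.0361] yawx 0.123 tilt 0.003 w 0.648 F [-0.2 -0.2 -0.8] j [-0.59  0.39  1.42  0.    1.34  0.86]
need rows-units [ 0.01  0.04 -0.05] spin 0.02
```

View pics/s7.png

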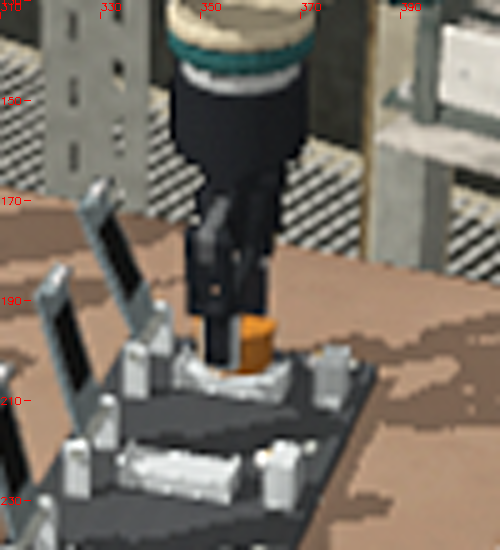

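Aligned within 1 mm. I'll close on the orange heel.

Request:
step_arm --targets '[0,0,0,0,0,0,0,0,0,0,0,0,0,0,0,0,0,0,0,0]' --grip 1 --newtons 40

```text
clock: 10.35
tool_pos: [0.5135, -0.2956, 0.0368]
orientation: [-3.133, -0.193, -0.002]
ft_force: [1.0, -0.3, -0.4]
grip_width: 0.288
```

Request:
step_arm --targets '[0,0,0.6,0,0,0,0.9,0,0,0,0.9,0,0,0,0.9,0,0,0,0.8,0,0.4,0.9,0,0,0.5,0.95,0,0,0.5,0.95,0,0,0.5,0.95,0,0,0.5,0.95,0,0,0.5,0.95,0,0,0.5,0.95,0,0,0.3,0.9,0,0,0,0,0,0]'

```text
clock: 12.1
tool_pos: [0.6631, 0.0152, 0.2049]
orientation: [-3.132, -0.19, 0.0]
ft_force: [-0.3, -0.8, -0.5]
grip_width: 0.283
```

Run:
```python
from h import *
s=st();go(s,.669,.035,.05,PC[2]);snap('scene','scene8.png');snap('top','top8.png');crop('scene',190,120,150,150,4,'s8.png')
```

```text
t 12.10 tcp [0.6631 0.0152 0.2049] yawx 0.121 tilt 0.004 w 0.283 F [-0.3 -0.8 -0.5] j [-0.03  0.46  0.98  0.    1.71  1.42]
need rows-units [ 0.15  0.5  -3.87] spin 0.03
```

View pics/s8.png

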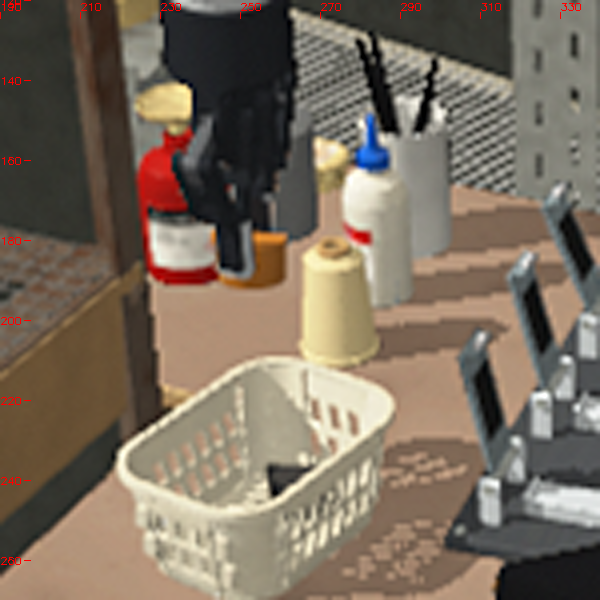

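Request:
step_arm --targets '[0.12,0.45,-0.8,0,0,0,-0.9,0,0,0,-0.9,0,0,0,-0.6,0,0,0,-0.35,0,0,0,0,0]'

```text
clock: 12.95
tool_pos: [0.6666, 0.0224, 0.0615]
orientation: [-3.136, -0.17, -0.005]
ft_force: [-0.5, -0.8, -0.4]
grip_width: 0.288
```

Request:
step_arm --targets '[0,0,0,0,0,0,0,0,0,0,0,0,0,0,0,0]' --grip 0.1

```text
clock: 13.45
tool_pos: [0.6686, 0.0219, 0.0661]
orientation: [-3.137, -0.169, -0.016]
ft_force: [0.2, -0.7, 0.2]
grip_width: 0.45
```

Request:
step_arm --targets '[0,0,0.6,0,0,0,0.9,0,0,0,0.9,0,0,0,0.9,0,0,0,0.8,0,-0.6,0,0,0,-0.7,0.5,0,0,-0.7,0.9,0,0,-0.7,0.9,0,0,-0.7,0.9,0,0,-0.7,0.9,0,0,-0.5,0.8,0,0,0,0,0,0]'

```text
clock: 15.08
tool_pos: [0.4773, 0.2236, 0.2383]
orientation: [-3.135, -0.17, -0.025]
ft_force: [0.8, -0.1, 0.8]
grip_width: 0.453
```

Run:
```python
from h import *
s=st();go(s,*fr(PT,-.029,0),.1,PT[2]);snap('scene','scene9.png');snap('top','top9.png')
```

```text
t 15.07 tcp [0.4773 0.2236 0.2383] yawx 0.108 tilt 0.016 w 0.453 F [ 0.8 -0.1  0.8] j [ 0.37  0.04  1.4  -0.    1.69  1.83]
need rows-units [-0.42  0.35 -3.46] spin 0.22
```

View pics/scene9.png

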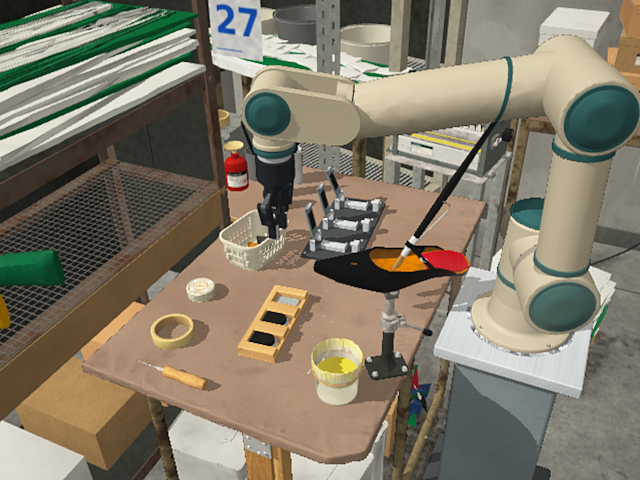

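View pics/top9.png

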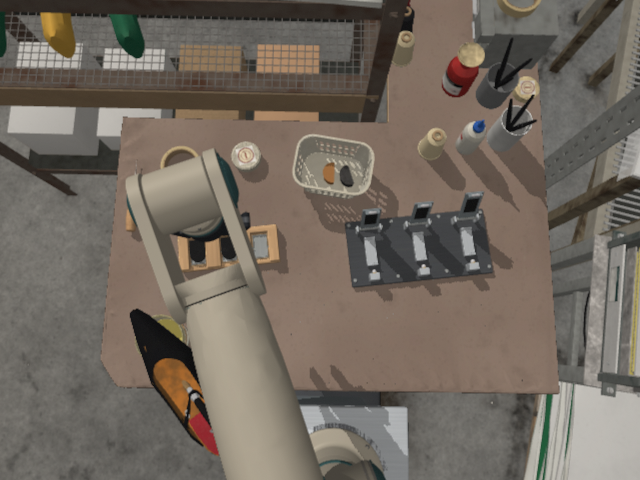

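Run:
```python
from h import *
T=cam('top');S=cam('scene')
d=np.load('last_top.npz')
t=lambda x,y:np.array([x/6+170,y/6+215])-.4
z=.026
for n,pts in (('L1',[(303,132),(397,125),(356,265),(308,190),(401,183)]),('L0',[(112,152),(207,146),(168,284),(118,210),(213,203)])):
    print(n,[ (atz(T,t(*p),z)[:2]).round(4).tolist() for p in pts])
print('model L1 rear corners',fr(PT,.025,.017),fr(PT,.025,-.017),'front',fr(PT,-.025,0))
print('model L0',fr(PT,.025,.087),fr(PT,.025,.053),'front',fr(PT,-.025,.07))
ts=lambda x,y:np.array([x/4+210,y/4+200])-.4
for n,p in (('L1 front tip',(304,488)),('L1 rear mid',(218,463)),('L0 tip',(258,568)),('L0 rear mid',(170,544)),('wellsep front',(0,0))):
    print(n,atz(S,ts(*p),z)[:2].round(4))
```

```text
L1 [[0.5121, 0.2593], [0.5155, 0.2245], [0.4625, 0.2372], [0.4903, 0.2563], [0.4936, 0.222]]
L0 [[0.5032, 0.3296], [0.5062, 0.2946], [0.4542, 0.3059], [0.4815, 0.326], [0.4847, 0.2911]]
model L1 rear corners [0.51188652 0.26160783] [0.51645922 0.22791673] front [0.46462713 0.23803772]
model L0 [0.50247213 0.33097187] [0.50704483 0.29728076] front [0.45521274 0.30740175]
L1 front tip [0.4602 0.2474]
L1 rear mid [0.5135 0.2481]
L0 tip [0.4529 0.3137]
L0 rear mid [0.5047 0.3164]
wellsep front [ 0.9121 -0.1402]
```

Request:
step_arm --targets '[-0.2,0.18,-0.8,0.2,-0.2,0.17,-0.9,0,0,0,-0.9,0,0,0,-0.9,0,0,0,-0.8,0,0,0,-0.2,0,0,0,0,0]' --grip 1 --newtons 30

```text
clock: 16.05
tool_pos: [0.4674, 0.229, 0.0547]
orientation: [-3.136, -0.188, -0.032]
ft_force: [0.0, 0.9, -0.1]
grip_width: -0.001
```

Run:
```python
from h import *
s=st();go(s,*fr(PT,-.029,0),.045,PT[2]);snap('scene','scene10.png');crop('scene',220,240,100,110,6,'s10.png')
S=cam('scene');M=R.from_rotvec(s['orientation']).as_matrix()
for x in(-.011,.011):
  for y in(-.0145,.0145): print(x,y,((proj(S,s['tool_pos']+M@[x,y,0])[0]-[220,240])*6).round(0))
```

```text
t 16.05 tcp [0.4674 0.229  0.0547] yawx 0.120 tilt 0.020 w -0.001 F [ 0.   0.9 -0.1] j [ 0.39  0.16  1.65 -0.01  1.31  1.84]
need rows-units [-0.17  0.21 -0.24] spin 0.13
-0.011 -0.0145 [410. 425.]
-0.011 0.0145 [438. 376.]
0.011 -0.0145 [353. 412.]
0.011 0.0145 [381. 364.]
```

View pics/s10.png

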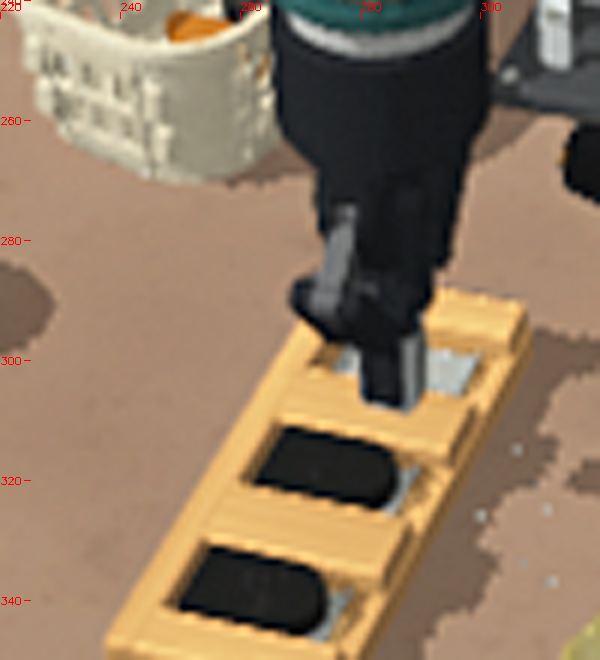

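Request:
step_arm --targets '[-0.17,0.21,0,0.13,0,0,-0.35,0,0,0,0,0]'

```text
clock: 16.48
tool_pos: [0.4618, 0.2389, 0.0432]
orientation: [-3.132, -0.214, -0.041]
ft_force: [-0.0, 0.2, 0.6]
grip_width: 0.002
```

Run:
```python
from h import *
s=st();go(s,*fr(PT,-.029,0),.035,PT[2]);snap('scene','scene11.png');crop('scene',230,270,80,80,8,'s11.png');snap('top');crop('top',170,205,120,85,6,'t11.png')
```

```text
t 16.48 tcp [0.4618 0.2389 0.0432] yawx 0.137 tilt 0.026 w 0.002 F [-0.   0.2  0.6] j [ 0.41  0.17  1.66 -0.01  1.28  1.85]
need rows-units [-0.03 -0.03 -0.2 ] spin -0.01
```

View pics/s11.png

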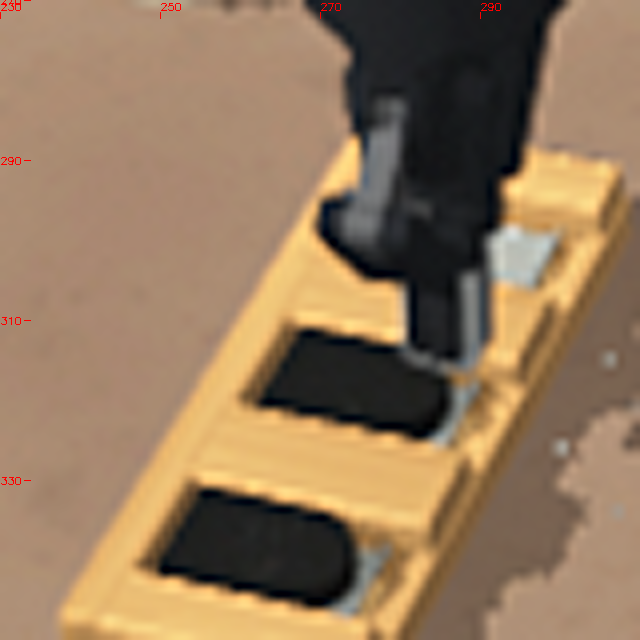

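View pics/t11.png

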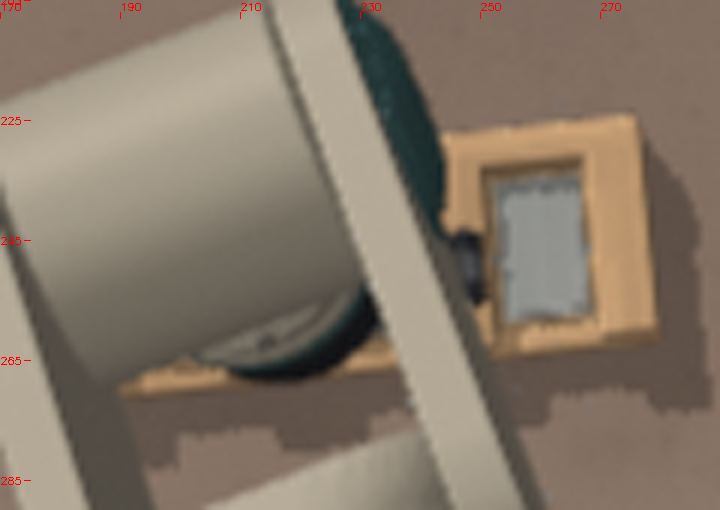

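Run:
```python
from h import *
s=arm.observe();S=cam('scene');M=R.from_rotvec(s['orientation']).as_matrix()
c=lambda p:((proj(S,p)[0]-[230,270])*8).round(0)
ax=np.array([np.cos(PT[2]),np.sin(PT[2]),0]);ay=np.array([-ax[1],ax[0],0])
for x in(-.011,.011):
  for y in(0,.008,.011,.0145): print(x,y,c(s['tool_pos']+x*ax+y*ay))
p=s['tool_pos'].copy();p[2]=.026
print('drop',c(p)-c(s['tool_pos']))
for x,y in((.025,.017),(.025,-.017),(-.025,0),(-.01,.017),(-.01,-.017)):
    print('L1',x,y,c(np.r_[fr(PT,x,y),.026]))
print('L0 rear',c(np.r_[fr(PT,.025,.087),.026]),c(np.r_[fr(PT,.025,.053),.026]),c(np.r_[fr(PT,-.025,.07),.026]))
```

```text
-0.011 0 [486. 348.]
-0.011 0.008 [476. 367.]
-0.011 0.011 [472. 374.]
-0.011 0.0145 [468. 382.]
0.011 0 [410. 334.]
0.011 0.008 [400. 352.]
0.011 0.011 [396. 359.]
0.011 0.0145 [391. 367.]
drop [ 3. 51.]
L1 0.025 0.017 [254. 394.]
L1 0.025 -0.017 [299. 317.]
L1 -0.025 0 [446. 388.]
L1 -0.01 0.017 [373. 417.]
L1 -0.01 -0.017 [416. 340.]
L0 rear [156. 561.] [205. 478.] [356. 555.]
```

Request:
step_arm --targets '[0,0.03,-0.2,0,0,0,-0.1,0,0,0,0,0]'

```text
clock: 16.95
tool_pos: [0.4628, 0.2404, 0.0317]
orientation: [-3.131, -0.213, -0.044]
ft_force: [0.1, 0.3, -0.6]
grip_width: -0.001
```

Request:
step_arm --targets '[0,0,-0.1,0,0,0,-0.05,0]'

```text
clock: 17.2
tool_pos: [0.4628, 0.2404, 0.0256]
orientation: [-3.131, -0.213, -0.044]
ft_force: [-2.4, -0.9, 2.9]
grip_width: -0.007
```

Request:
step_arm --targets '[-0.03,0,-0.1,0,0,0,-0.1,0]'

```text
clock: 17.45
tool_pos: [0.4593, 0.2402, 0.0176]
orientation: [-3.131, -0.214, -0.034]
ft_force: [-12.0, -2.6, 15.2]
grip_width: 0.003
```

Request:
step_arm --targets '[0,0,-0.1,0,0,0,-0.1,0]'

```text
clock: 17.7
tool_pos: [0.4594, 0.2406, 0.0168]
orientation: [-3.132, -0.214, -0.033]
ft_force: [-22.2, -10.3, 39.8]
grip_width: -0.003
```

Request:
step_arm --targets '[-0.05,0,0.3,0,0,0,0.8,0,0,0,0.9,0,0,0,0.6,0]'

```text
clock: 18.2
tool_pos: [0.4563, 0.2401, 0.1231]
orientation: [-3.133, -0.215, -0.03]
ft_force: [-0.0, -0.9, 0.1]
grip_width: 0.0
```

Run:
```python
from h import *
s=st();snap('scene','scene12.png');crop('scene',220,260,110,110,6,'s12.png')
```

```text
t 18.20 tcp [0.4563 0.2401 0.1231] yawx 0.137 tilt 0.019 w 0.000 F [-0.  -0.9  0.1] j [ 0.42  0.07  1.6  -0.01  1.45  1.85]
```

View pics/s12.png

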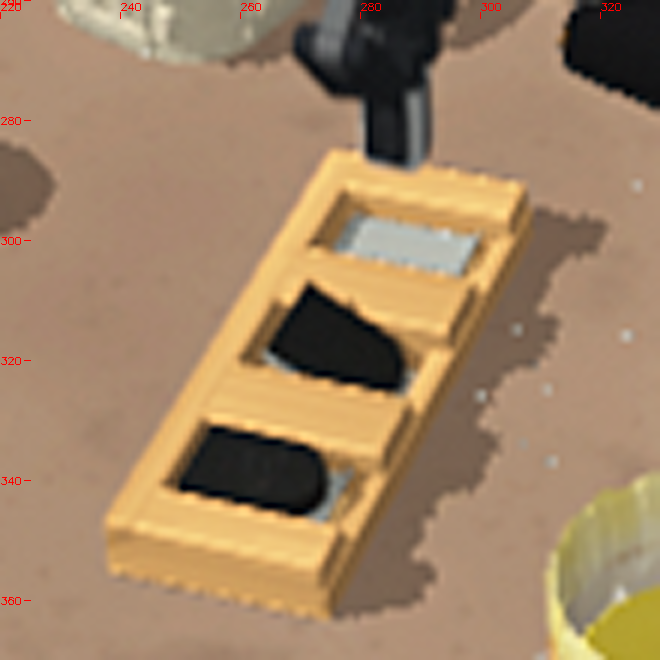

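Run:
```python
from h import *
s=arm.observe();go(s,*fr(PT,.010,.001),.04,PT[2])
```

```text
need rows-units [ 1.04  0.08 -2.16] spin -0.02
```

Request:
step_arm --targets '[0.5,0.04,0,0,0.5,0.04,0,0,0,0,-0.8,0,0,0,-0.8,0,0,0,-0.4,0,0,0,0,0]' --grip -0.18

```text
clock: 19.0
tool_pos: [0.4992, 0.2442, 0.0437]
orientation: [-3.13, -0.215, -0.043]
ft_force: [0.1, 0.2, 1.0]
grip_width: 0.592
```

Run:
```python
from h import *
s=st();go(s,*fr(PT,.010,.001),.028,PT[2]);snap('scene','scene13.png');crop('scene',230,260,90,90,8,'s13.png')
S=cam('scene');c=lambda p:((proj(S,p)[0]-[230,260])*8).round(0)
ax=np.array([np.cos(PT[2]),np.sin(PT[2]),0]);ay=np.array([-ax[1],ax[0],0])
for y in(-.025,.025):print([c(s['tool_pos']+x*ax+y*ay+[0,0,.003]) for x in(-.011,.011)])
```

```text
t 19.00 tcp [0.4992 0.2442 0.0437] yawx 0.137 tilt 0.027 w 0.592 F [0.1 0.2 1. ] j [ 0.39  0.26  1.55 -0.    1.3   1.83]
need rows-units [-0.   -0.01 -0.39] spin -0.02
[array([390., 342.]), array([316., 328.])]
[array([325., 455.]), array([249., 440.])]
```

View pics/s13.png

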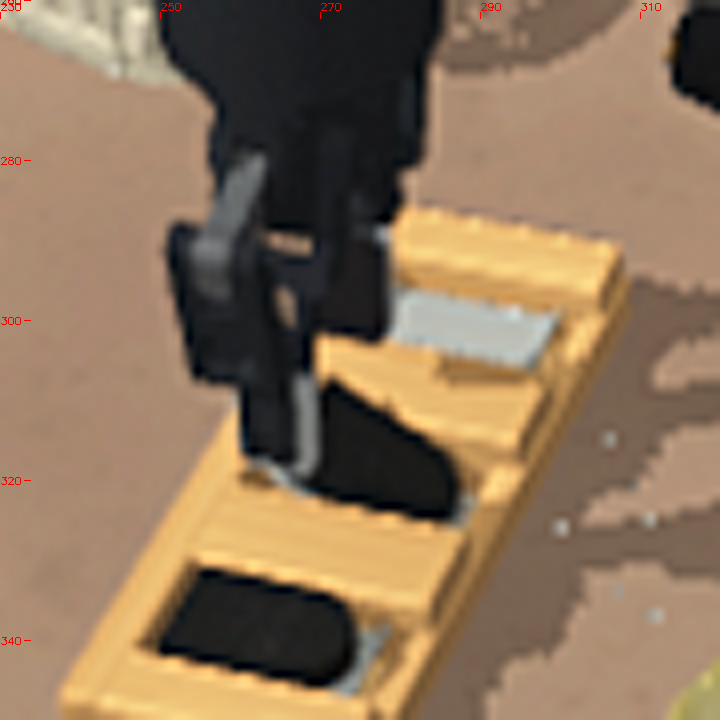

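Request:
step_arm --targets '[0,0,-0.2,0,0,0,-0.2,0,0,0,0,0,0,0,0,0]'

```text
clock: 19.55
tool_pos: [0.5013, 0.2452, 0.0307]
orientation: [-3.128, -0.215, -0.053]
ft_force: [0.2, 0.5, -0.6]
grip_width: 0.588
```

Run:
```python
from h import *
s=st();go(s,*fr(PT,.010,.001),.0275,PT[2])
```

```text
t 19.55 tcp [0.5013 0.2452 0.0307] yawx 0.137 tilt 0.034 w 0.588 F [ 0.2  0.5 -0.6] j [ 0.39  0.28  1.56 -0.    1.27  1.83]
need rows-units [-0.05 -0.04 -0.08] spin -0.02
```

Request:
step_arm --targets '[-0.05,-0.03,-0.09,0,0,0,-0.03,0]'

```text
clock: 19.8
tool_pos: [0.4993, 0.244, 0.026]
orientation: [-3.127, -0.215, -0.054]
ft_force: [0.8, 0.7, 0.0]
grip_width: 0.589
```

Request:
step_arm --targets '[0,0,0,0,0,0,0,0,0,0,0,0,0,0,0,0,0,0,0,0]' --grip 1 --newtons 50

```text
clock: 20.42
tool_pos: [0.4996, 0.2431, 0.0263]
orientation: [-3.129, -0.214, -0.054]
ft_force: [0.1, -1.5, 0.7]
grip_width: 0.378
```

Run:
```python
from h import *
s=st();snap('scene','scene14.png');crop('scene',230,260,90,90,8,'s14.png')
```

```text
t 20.43 tcp [0.4996 0.2431 0.0263] yawx 0.136 tilt 0.035 w 0.378 F [ 0.1 -1.5  0.7] j [ 0.39  0.28  1.57 -0.01  1.26  1.83]
```

View pics/s14.png

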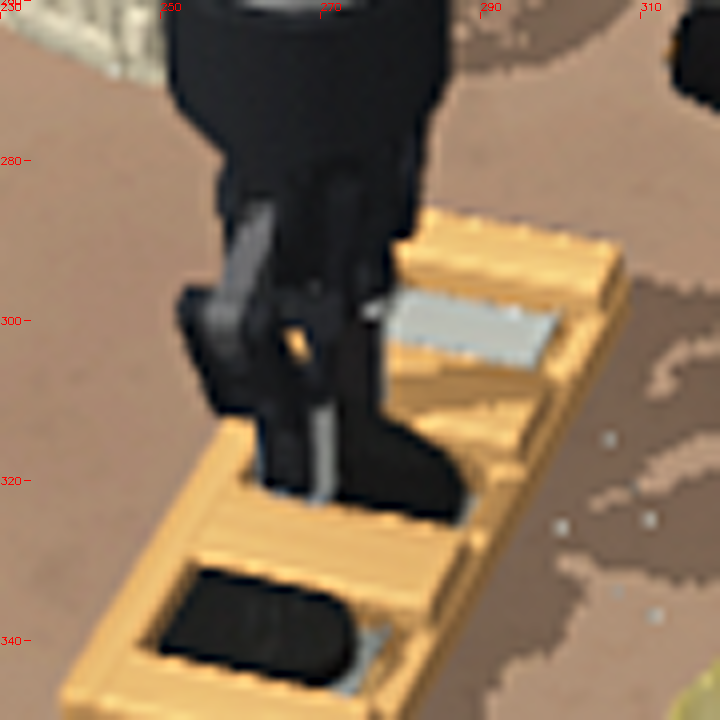

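Request:
step_arm --targets '[0,0,0.2,0,0,0,0.4,0,0,0,0.8,0,0,0,0.9,0,0,0,0.9,0,0,0,0.8,0,0,-0.8,0.3,0,0,-0.95,0,0,0,-0.95,0,0,0,-0.95,0,0,0,-0.95,0,0,0,-0.95,0,0,0,-0.95,0,0,0,0,0,0]'

```text
clock: 22.22
tool_pos: [0.4984, -0.0205, 0.2227]
orientation: [-3.12, -0.223, -0.088]
ft_force: [-0.1, 0.3, -1.0]
grip_width: 0.376
```

Run:
```python
from h import *
s=st();go(s,*fr(PC,.010,.11),.12,PC[2]);snap('scene','scene15.png');crop('scene',260,110,130,150,5,'s15.png')
```

```text
t 22.23 tcp [ 0.4984 -0.0205  0.2227] yawx 0.142 tilt 0.057 w 0.376 F [-0.1  0.3 -1. ] j [-0.13 -0.06  1.53  0.02  1.62  1.3 ]
need rows-units [-0.06 -1.35 -2.57] spin -0.15
```

View pics/s15.png

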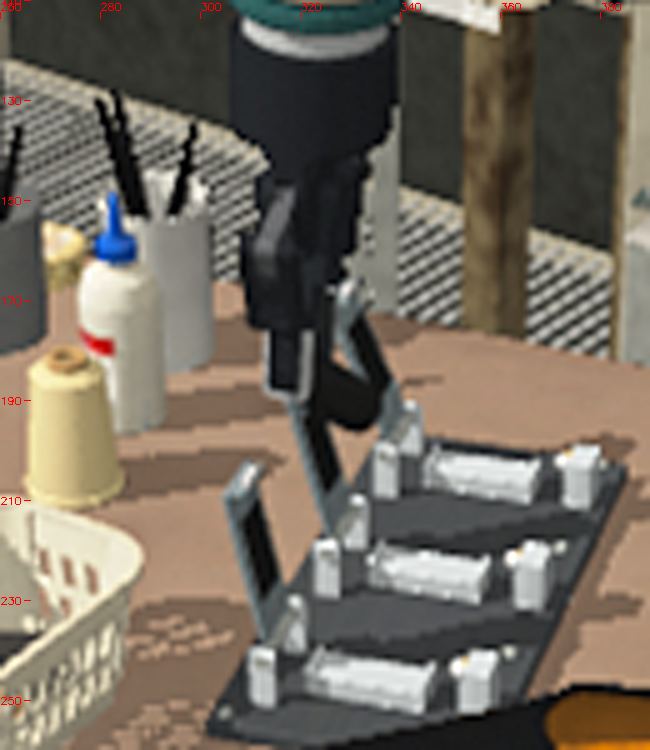

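```bash
cat >> h.py <<'E'
def rel(P):
    s=arm.observe();M=R.from_rotvec(s['orientation']).as_matrix();d=s['tool_pos'][:2]-P[:2];c,n=np.cos(P[2]),np.sin(P[2])
    print('in frame x %.4f y %.4f z %.4f'%(c*d[0]+n*d[1],-n*d[0]+c*d[1],s['tool_pos'][2]),'toolz',M[:,2].round(3))
E
python3 - <<'E'
from h import *
s=st();rel(PC);go(s,*fr(PC,.004,.11),.075,PC[2])
E
```

```text
t 22.27 tcp [ 0.4985 -0.0194  0.2227] yawx 0.144 tilt 0.058 w 0.376 F [ 0.7  0.7 -0.4] j [-0.13 -0.06  1.53  0.02  1.62  1.3 ]
in frame x 0.0194 y 0.1643 z 0.2227 toolz [ 0.055  0.017 -0.998]
need rows-units [-0.21 -1.39 -3.69] spin -0.16
```

Request:
step_arm --targets '[-0.1,-0.7,0,-0.16,-0.1,-0.65,0,0,0,0,-0.8,0,0,0,-0.9,0,0,0,-0.9,0,0,0,-0.8,0,0,0,0,0]'

```text
clock: 23.15
tool_pos: [0.4922, -0.0662, 0.0892]
orientation: [-3.119, -0.21, -0.103]
ft_force: [0.2, 0.6, -0.3]
grip_width: 0.377
```

Run:
```python
from h import *
s=st();rel(PC);go(s,*fr(PC,.004,.11),.05,PC[2]);snap('scene','scene16.png');crop('scene',290,190,90,80,8,'s16.png')
```

```text
t 23.15 tcp [ 0.4922 -0.0662  0.0892] yawx 0.134 tilt 0.067 w 0.377 F [ 0.2  0.6 -0.3] j [-0.23  0.02  1.72  0.03  1.34  1.2 ]
in frame x 0.0073 y 0.1186 z 0.0892 toolz [ 0.065  0.018 -0.998]
need rows-units [-0.06 -0.22 -0.98] spin -0.08
```

View pics/s16.png

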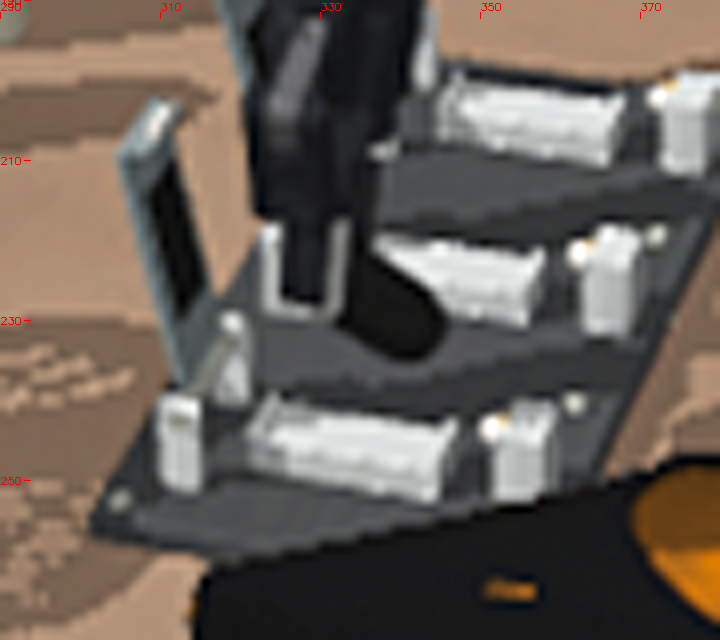

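Request:
step_arm --targets '[-0.05,-0.22,0,-0.08,0,0,-0.4,0,0,0,-0.4,0,0,0,0,0]'

```text
clock: 23.7
tool_pos: [0.4934, -0.0759, 0.0614]
orientation: [-3.122, -0.195, -0.119]
ft_force: [0.2, -0.1, -0.3]
grip_width: 0.377
```

Run:
```python
from h import *
s=st();rel(PC);go(s,*fr(PC,.004,.11),.05,PC[2]);snap('scene','scene17.png');crop('scene',290,190,90,80,8,'s17.png')
```

```text
t 23.70 tcp [ 0.4934 -0.0759  0.0614] yawx 0.125 tilt 0.077 w 0.377 F [ 0.2 -0.1 -0.3] j [-0.25  0.06  1.75  0.03  1.27  1.19]
in frame x 0.0073 y 0.1088 z 0.0614 toolz [ 0.075  0.016 -0.997]
need rows-units [-0.08  0.02 -0.28] spin 0.0
```

View pics/s17.png

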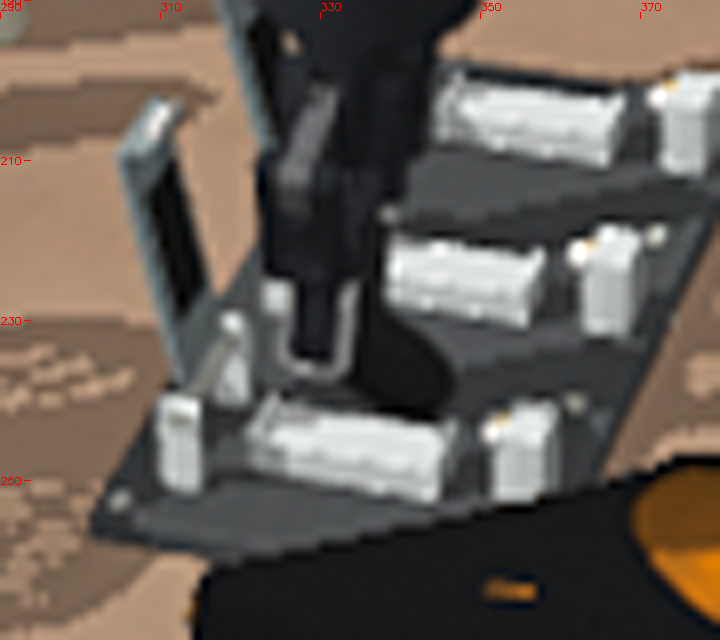

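Run:
```python
from h import *
S=cam('scene');c=lambda p:((proj(S,p)[0]-[290,190])*8).round(0)
for x,z in((-.024,.048),(-.031,.048),(-.032,.026),(-.028,.028),(.028,.028),(.032,.026)):
    print(x,z,[c(np.r_[fr(PC,x,.11+y),z]).tolist() for y in(-.012,0,.012)])
s=arm.observe();print('tcp',c(s['tool_pos']))
```

```text
-0.024 0.048 [[438.0, 362.0], [427.0, 382.0], [417.0, 402.0]]
-0.031 0.048 [[459.0, 366.0], [448.0, 385.0], [438.0, 405.0]]
-0.032 0.026 [[461.0, 423.0], [451.0, 443.0], [441.0, 463.0]]
-0.028 0.028 [[449.0, 416.0], [439.0, 436.0], [429.0, 456.0]]
0.028 0.028 [[284.0, 389.0], [273.0, 409.0], [262.0, 428.0]]
0.032 0.026 [[272.0, 392.0], [261.0, 412.0], [250.0, 432.0]]
tcp [333. 327.]
```

Run:
```python
from h import *
S=cam('scene')
def loc(uv,y):  # intersect ray with vertical plane clamp-frame y
    r=ray(S,np.array(uv,float));n=np.array([-np.sin(PC[2]),np.cos(PC[2]),0]);o=np.r_[fr(PC,0,y),0]
    p=S['pos']+r*(n@(o-S['pos']))/(n@r);d=p[:2]-PC[:2];return (np.cos(PC[2])*d[0]+np.sin(PC[2])*d[1]).round(4),p[2].round(4)
print('s17 tip',loc((290+455/8,190+385/8),.1088),'bottom',loc((290+440/8,190+415/8),.1088),'TCP .0073 .0614')
print('s16 tip',loc((290+448/8,190+322/8),.1186),'bottom',loc((290+410/8,190+360/8),.1186),'TCP .0073 .0892')
print('s15 tip',loc((260+388/5,110+395/5),.1643),'bottom',loc((260+365/5,110+430/5),.1643),'TCP .0194 .2227')
```

```text
s17 tip (np.float64(-0.0329), np.float64(0.0477)) bottom (np.float64(-0.028), np.float64(0.0353)) TCP .0073 .0614
s16 tip (np.float64(-0.0331), np.float64(0.0777)) bottom (np.float64(-0.0207), np.float64(0.0612)) TCP .0073 .0892
s15 tip (np.float64(-0.0246), np.float64(0.2186)) bottom (np.float64(-0.0133), np.float64(0.1981)) TCP .0194 .2227
```

Request:
step_arm --targets '[0,0.02,-0.2,0,0,0,-0.1,0,0,0,0,0]'

```text
clock: 24.12
tool_pos: [0.4943, -0.0752, 0.0499]
orientation: [-3.123, -0.195, -0.122]
ft_force: [-0.3, 0.2, 1.0]
grip_width: 0.375
```

Run:
```python
from h import *
s=st();rel(PC);snap('scene','scene18.png');crop('scene',290,190,90,80,8,'s18.png')
```

```text
t 24.12 tcp [ 0.4943 -0.0752  0.0499] yawx 0.125 tilt 0.079 w 0.375 F [-0.3  0.2  1. ] j [-0.24  0.07  1.76  0.04  1.24  1.19]
in frame x 0.0083 y 0.1094 z 0.0499 toolz [ 0.077  0.015 -0.997]
```

View pics/s18.png

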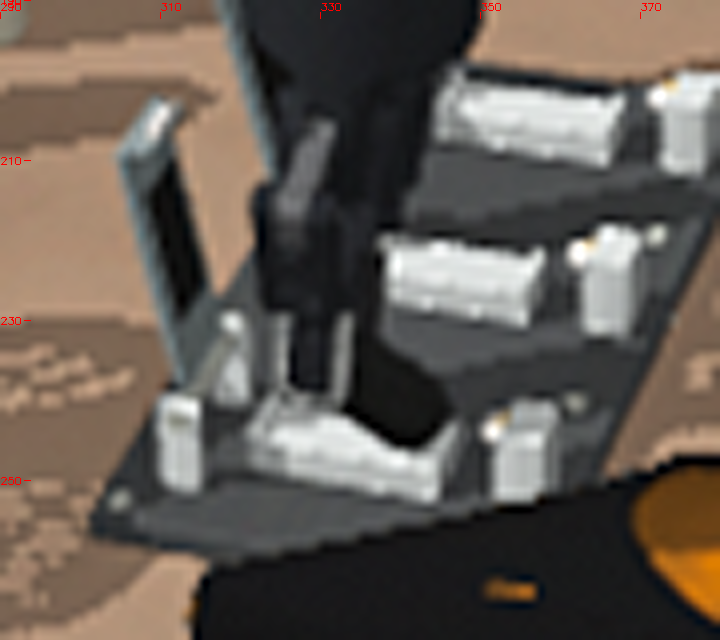

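Request:
step_arm --targets '[-0.08,0,-0.06,0,0,0,-0.08,0,0,0,0,0]' --newtons 25

```text
clock: 24.55
tool_pos: [0.4951, -0.0756, 0.0482]
orientation: [-3.124, -0.196, -0.141]
ft_force: [0.5, -0.3, -0.3]
grip_width: 0.374
```

Request:
step_arm --targets '[0.03,0,-0.08,0,0,0,0,0]'

```text
clock: 24.8
tool_pos: [0.4967, -0.0756, 0.0455]
orientation: [-3.124, -0.196, -0.142]
ft_force: [0.2, 0.9, 4.6]
grip_width: 0.375
```

Request:
step_arm --targets '[0,0,-0.1,0,0,0,-0.1,0,0,0,0,0]'

```text
clock: 25.18
tool_pos: [0.4998, -0.0766, 0.0413]
orientation: [-3.127, -0.196, -0.154]
ft_force: [-1.1, -0.0, 4.7]
grip_width: 0.378
```

Run:
```python
from h import *
s=st();rel(PC);snap('scene','scene19.png');crop('scene',290,190,90,80,8,'s19.png')
```

```text
t 25.18 tcp [ 0.4998 -0.0766  0.0413] yawx 0.126 tilt 0.098 w 0.378 F [-1.1 -0.   4.7] j [-0.24  0.08  1.76  0.04  1.2   1.19]
in frame x 0.0136 y 0.1074 z 0.0413 toolz [ 0.097  0.011 -0.995]
```

View pics/s19.png

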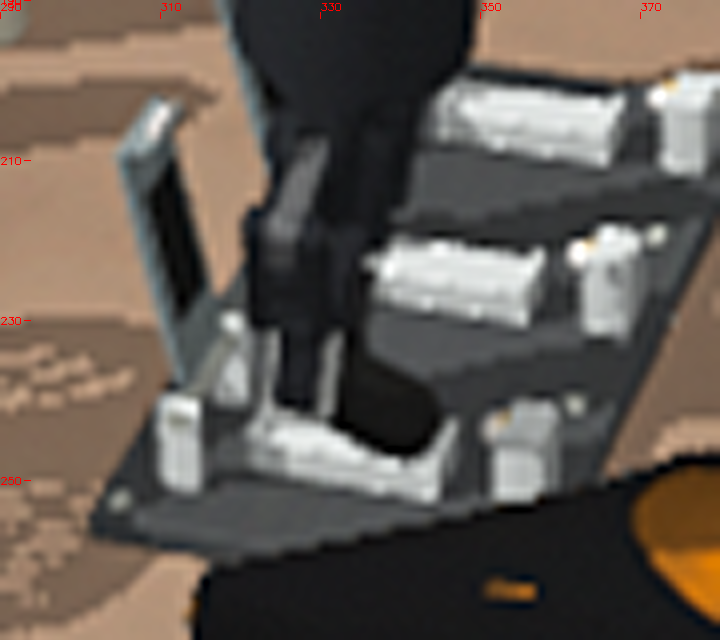

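Request:
step_arm --targets '[-0.06,0.04,-0.12,0,-0.06,0,-0.12,0,-0.05,0,-0.1,0]'

```text
clock: 25.6
tool_pos: [0.5015, -0.0768, 0.036]
orientation: [3.128, 0.197, 0.189]
ft_force: [4.9, 2.4, 11.0]
grip_width: 0.375
```

Run:
```python
from h import *
s=st();rel(PC);snap('scene','scene20.png');crop('scene',290,190,90,80,8,'s20.png')
```

```text
t 25.60 tcp [ 0.5015 -0.0768  0.036 ] yawx 0.126 tilt 0.120 w 0.375 F [ 4.9  2.4 11. ] j [-0.24  0.08  1.78  0.04  1.17  1.19]
in frame x 0.0153 y 0.1070 z 0.0360 toolz [ 0.12   0.006 -0.993]
```

View pics/s20.png

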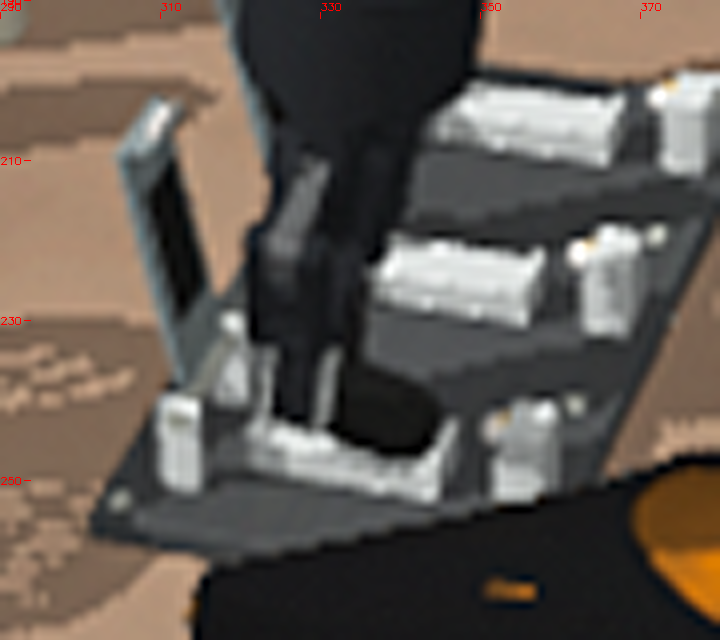

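Request:
step_arm --targets '[0,0,0,0,0,0,0,0,0,0,0,0]' --grip -0.06

```text
clock: 26.02
tool_pos: [0.4999, -0.0766, 0.0341]
orientation: [3.13, 0.197, 0.182]
ft_force: [0.1, 0.0, 0.4]
grip_width: 0.532
```

Run:
```python
from h import *
s=st();rel(PC);snap('scene','scene21.png');crop('scene',290,190,90,80,8,'s21.png')
```

```text
t 26.02 tcp [ 0.4999 -0.0766  0.0341] yawx 0.126 tilt 0.116 w 0.532 F [0.1 0.  0.4] j [-0.24  0.08  1.78  0.04  1.17  1.19]
in frame x 0.0136 y 0.1074 z 0.0341 toolz [ 0.116  0.007 -0.993]
```

View pics/s21.png

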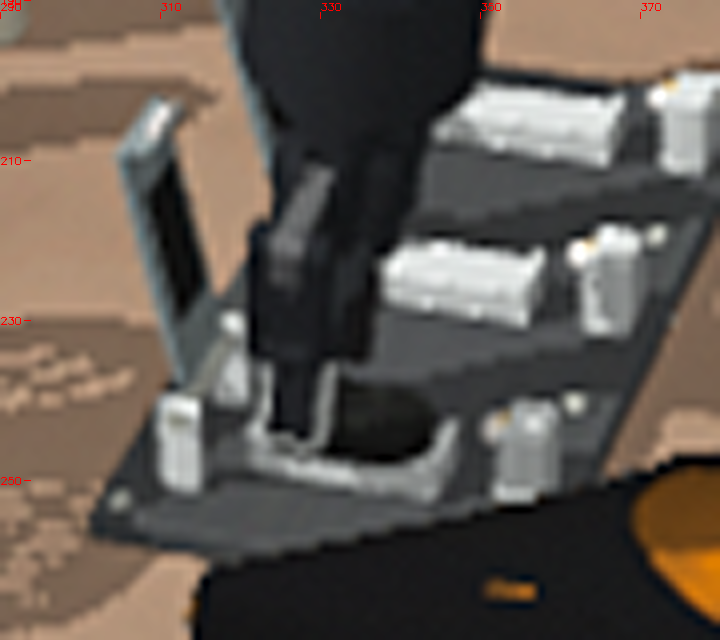

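Request:
step_arm --targets '[0,0,0.3,0,0,0,0.5,0,0,0,1,0,0,0,1,0,0,0,1,0]'

```text
clock: 26.7
tool_pos: [0.4966, -0.0759, 0.1889]
orientation: [-3.129, -0.196, -0.169]
ft_force: [0.0, -0.4, -0.4]
grip_width: 0.533
```

Run:
```python
from h import *
s=st();rel(PC);print(s['qd'].round(3),sum(s['joints'][[1,2,4]])-np.pi);snap('scene','scene22.png');crop('scene',290,190,90,80,8,'s22.png')
s=st();rel(PC);print(s['qd'].round(3),sum(s['joints'][[1,2,4]])-np.pi)
```

```text
t 26.70 tcp [ 0.4966 -0.0759  0.1889] yawx 0.126 tilt 0.108 w 0.533 F [ 0.  -0.4 -0.4] j [-0.24 -0.08  1.62  0.03  1.5   1.2 ]
in frame x 0.0104 y 0.1084 z 0.1889 toolz [ 0.107  0.009 -0.994]
[ 0.002 -0.223 -0.467 -0.004  0.684  0.023] -0.10233842263203385
t 26.75 tcp [ 0.4989 -0.0765  0.1958] yawx 0.126 tilt 0.118 w 0.530 F [ 1.  -0.9  4.6] j [-0.24 -0.08  1.61  0.03  1.5   1.2 ]
in frame x 0.0126 y 0.1076 z 0.1958 toolz [ 0.117  0.006 -0.993]
[ 0.002  0.003  0.015  0.001 -0.127 -0.003] -0.11234485479725542
```

View pics/s22.png

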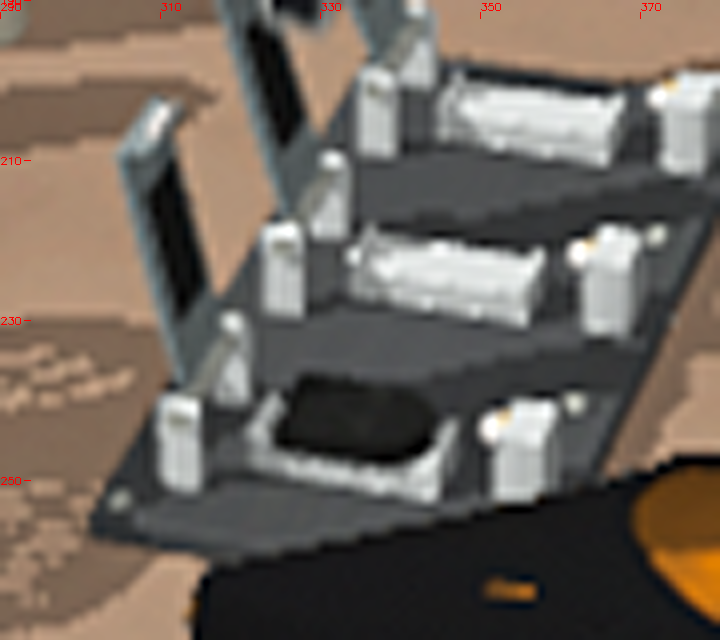

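Lift 1 lies flat in station 0. The tool tilt has built up to about 0.11 rad, so I'll test a stop-and-go motion to take it out.

Request:
step_arm --targets '[0,0,1,0,0,0,0,0,0,0,1,0,0,0,0,0,0,0,1,0,0,0,0,0,0,0,1,0,0,0,0,0,0,0,0,0]'

```text
clock: 27.88
tool_pos: [0.4969, -0.0762, 0.3543]
orientation: [-3.129, -0.196, -0.169]
ft_force: [0.4, -0.6, -1.0]
grip_width: 0.531
```

Run:
```python
from h import *
s=st();rel(PC);print(s['qd'].round(3),sum(s['joints'][[1,2,4]])-np.pi)
```

```text
t 27.88 tcp [ 0.4969 -0.0762  0.3543] yawx 0.125 tilt 0.108 w 0.531 F [ 0.4 -0.6 -1. ] j [-0.24 -0.09  1.3   0.04  1.83  1.21]
in frame x 0.0107 y 0.1081 z 0.3543 toolz [ 0.107  0.008 -0.994]
[ 0.    -0.012 -0.023 -0.     0.003  0.   ] -0.10248495081773434
```

Request:
step_arm --targets '[1,0,0,0,1,0,0,0,1,0,0,0,0,0,0,0]'

```text
clock: 28.38
tool_pos: [0.6191, -0.076, 0.3457]
orientation: [-3.128, -0.195, -0.152]
ft_force: [-1.2, 0.3, -0.1]
grip_width: 0.532
```

Run:
```python
from h import *
s=st();print(sum(s['joints'][[1,2,4]])-np.pi)
```

```text
t 28.38 tcp [ 0.6191 -0.076   0.3457] yawx 0.124 tilt 0.097 w 0.532 F [-1.2  0.3 -0.1] j [-0.19  0.27  0.93  0.03  1.84  1.26]
-0.09258850842156008
```

Request:
step_arm --targets '[-0.3,0,0,0,-0.3,0,0,0,-0.3,0,0,0,-0.3,0,0,0,-0.3,0,0,0,-0.3,0,0,0,-0.3,0,0,0,-0.3,0,0,0,-0.3,0,0,0]'

```text
clock: 29.5
tool_pos: [0.5002, -0.0755, 0.338]
orientation: [-3.126, -0.193, -0.134]
ft_force: [-0.7, 0.4, -0.9]
grip_width: 0.528
```

Run:
```python
from h import *
s=st();print(sum(s['joints'][[1,2,4]])-np.pi)
arm.grab_frame('top');s=st();print(sum(s['joints'][[1,2,4]])-np.pi)
```

```text
t 29.50 tcp [ 0.5002 -0.0755  0.338 ] yawx 0.123 tilt 0.086 w 0.528 F [-0.7  0.4 -0.9] j [-0.24 -0.06  1.31  0.03  1.82  1.22]
-0.07994001566270503
t 29.55 tcp [ 0.4994 -0.0755  0.3385] yawx 0.123 tilt 0.086 w 0.529 F [-0.5  0.7  1. ] j [-0.24 -0.07  1.31  0.03  1.82  1.22]
-0.08018839167034209
```

Moving out fast and back in slowly takes out about 0.02 rad per cycle, so I'll repeat it.

Request:
step_arm --targets '[1,0,0,0,1,0,0,0,1,0,0,0,0,0,0,0,-0.3,0,0,0,-0.3,0,0,0,-0.3,0,0,0,-0.3,0,0,0,-0.3,0,0,0,-0.3,0,0,0,-0.3,0,0,0,-0.3,0,0,0,-0.3,0,0,0]'

```text
clock: 31.18
tool_pos: [0.5021, -0.0754, 0.3404]
orientation: [-3.129, -0.19, -0.141]
ft_force: [1.0, -0.6, 0.1]
grip_width: 0.531
```

Request:
step_arm --targets '[1,0,0,0,1,0,0,0,1,0,0,0,0,0,0,0,-0.3,0,0,0,-0.3,0,0,0,-0.3,0,0,0,-0.3,0,0,0,-0.3,0,0,0,-0.3,0,0,0,-0.3,0,0,0,-0.3,0,0,0,-0.3,0,0,0]'

```text
clock: 32.8
tool_pos: [0.4968, -0.0752, 0.3518]
orientation: [3.129, 0.186, 0.168]
ft_force: [0.2, -0.7, 0.5]
grip_width: 0.532
```

Run:
```python
from h import *
s=st();print(sum(s['joints'][[1,2,4]])-np.pi)
```

```text
t 32.80 tcp [ 0.4968 -0.0752  0.3518] yawx 0.119 tilt 0.107 w 0.532 F [ 0.2 -0.7  0.5] j [-0.24 -0.09  1.3   0.03  1.82  1.22]
-0.10328079355108644
```

Request:
step_arm --targets '[-0.1,0.95,0,0,-0.1,0.95,0,0,-0.1,0.95,-0.5,0,-0.1,0.95,-0.7,0,-0.1,0.95,-0.7,0,-0.1,0.95,-0.7,0,-0.1,0.95,-0.7,0,-0.1,0.95,-0.7,0,-0.1,0.95,-0.7,0.1,-0.1,0.9,-0.7,0]' --grip 1 --newtons 30

```text
clock: 34.05
tool_pos: [0.4426, 0.3075, 0.1433]
orientation: [-3.128, -0.192, -0.215]
ft_force: [0.6, 0.3, 0.5]
grip_width: 0.002
```

Run:
```python
from h import *
snap('scene','scene23.png');crop('scene',210,260,110,110,6,'s23.png');s=st();rel(PT);go(s,*fr(PT,-.029,.071),.045,PT[2])
```

```text
t 34.10 tcp [0.4401 0.3098 0.1387] yawx 0.126 tilt 0.131 w -0.001 F [-3.1  1.6 -3.3] j [ 0.58  0.05  1.59 -0.07  1.38  2.03]
in frame x -0.0397 y 0.0744 z 0.1387 toolz [ 0.13   0.008 -0.991]
need rows-units [ 0.28 -0.05 -2.34] spin 0.08
```

View pics/s23.png

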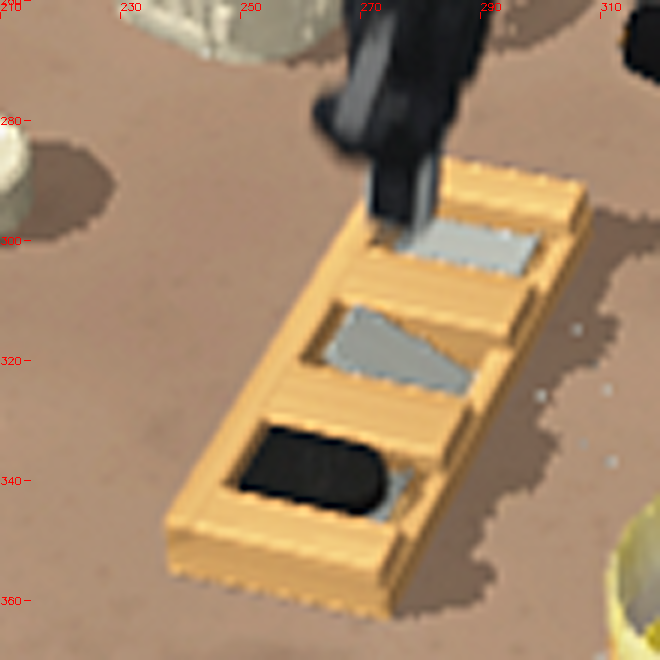

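Run:
```python
from h import *
s=arm.observe();go(s,*fr(PT,-.066,.035),.016,PT[2])
```

```text
need rows-units [-0.52 -1.06 -3.07] spin 0.08
```

Request:
step_arm --targets '[-0.26,-0.53,0,0,-0.26,-0.53,0,0,0,0,-0.8,0,0,0,-0.8,0,0,0,-0.8,0,0,0,-0.4,0]'

```text
clock: 34.85
tool_pos: [0.4149, 0.2639, 0.0303]
orientation: [-3.122, -0.198, -0.225]
ft_force: [0.3, -0.5, -0.1]
grip_width: 0.0
```

Run:
```python
from h import *
snap('scene','scene24.png');crop('scene',210,260,110,110,6,'s24.png');s=st();rel(PT)
```

```text
t 34.90 tcp [0.4143 0.2636 0.0288] yawx 0.127 tilt 0.142 w -0.002 F [-0.8 -0.5 -2.2] j [ 0.53  0.04  1.84 -0.07  1.13  1.99]
in frame x -0.0714 y 0.0321 z 0.0288 toolz [ 0.141  0.013 -0.99 ]
```

View pics/s24.png

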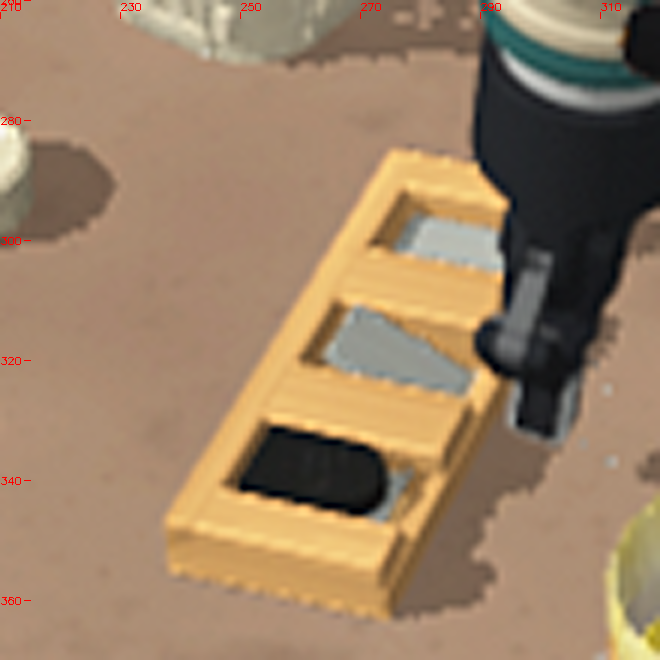

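Request:
step_arm --targets '[0,0.05,-0.3,0,0.4,0.06,0,0,0.2,0.03,0,0,0.2,0,0,0]'

```text
clock: 35.4
tool_pos: [0.4362, 0.2695, 0.0173]
orientation: [-3.127, -0.198, -0.18]
ft_force: [-67.4, -7.5, 48.6]
grip_width: 0.004
```

Request:
step_arm --targets '[0.3,0.04,0,0,0.3,0.04,0,0]'

```text
clock: 35.65
tool_pos: [0.4356, 0.2705, 0.0142]
orientation: [3.125, 0.203, 0.078]
ft_force: [-72.8, -19.3, 45.7]
grip_width: -0.002
```

Run:
```python
from h import *
s=st();rel(PT)
```

```text
t 35.65 tcp [0.4356 0.2705 0.0142] yawx 0.130 tilt 0.051 w -0.002 F [-72.8 -19.3  45.7] j [ 0.5   0.18  1.71 -0.03  1.2   1.95]
in frame x -0.0494 y 0.0360 z 0.0142 toolz [ 0.05  -0.006 -0.999]
```

Request:
step_arm --targets '[0.12,0.02,0.02,0]'

```text
clock: 35.78
tool_pos: [0.4348, 0.2706, 0.0142]
orientation: [3.122, 0.205, 0.056]
ft_force: [-8.4, -4.2, 2.7]
grip_width: 0.001
```

Run:
```python
from h import *
s=st();rel(PT)
```

```text
t 35.77 tcp [0.4348 0.2706 0.0142] yawx 0.131 tilt 0.038 w 0.001 F [-8.4 -4.2  2.7] j [ 0.5   0.19  1.7  -0.03  1.22  1.95]
in frame x -0.0502 y 0.0363 z 0.0142 toolz [ 0.037 -0.01  -0.999]
```

Request:
step_arm --targets '[-0.4,-0.05,0.1,0,0,0,0.6,0,0,0,0.6,0,0.3,0.45,0,0,0.3,0.45,0,0]'

```text
clock: 36.4
tool_pos: [0.4429, 0.3061, 0.0712]
orientation: [3.124, 0.205, 0.063]
ft_force: [-0.3, 0.5, -0.4]
grip_width: -0.001
```

Run:
```python
from h import *
snap('scene','scene25.png');crop('scene',220,280,80,80,8,'s25.png');s=st();rel(PT);go(s,*fr(PT,-.029,.071),.04,PT[2])
```

```text
t 36.45 tcp [0.4442 0.3079 0.0717] yawx 0.132 tilt 0.043 w -0.002 F [-1.4  1.   1.3] j [ 0.55  0.18  1.58 -0.03  1.34  2.  ]
in frame x -0.0359 y 0.0720 z 0.0717 toolz [ 0.043 -0.006 -0.999]
need rows-units [ 0.17 -0.   -0.79] spin 0.02
```

View pics/s25.png

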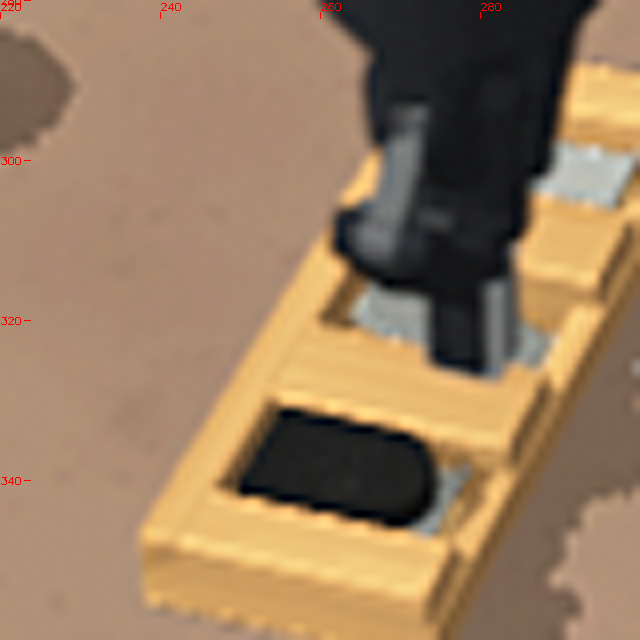

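Request:
step_arm --targets '[0.17,0,-0.4,0,0,0,-0.4,0,0,0,-0.25,0]'

```text
clock: 36.83
tool_pos: [0.451, 0.3072, 0.0271]
orientation: [3.126, 0.206, 0.066]
ft_force: [1.0, 0.4, -0.7]
grip_width: -0.001
```

Run:
```python
from h import *
s=st();rel(PT)
```

```text
t 36.83 tcp [0.451  0.3072 0.0271] yawx 0.132 tilt 0.043 w -0.001 F [ 1.   0.4 -0.7] j [ 0.54  0.25  1.6  -0.03  1.25  1.99]
in frame x -0.0292 y 0.0704 z 0.0271 toolz [ 0.043 -0.006 -0.999]
```

Request:
step_arm --targets '[0,0,-0.12,0,0,0,-0.1,0,0,0,-0.08,0]'

```text
clock: 37.2
tool_pos: [0.4487, 0.3068, 0.0155]
orientation: [3.125, 0.206, 0.057]
ft_force: [-16.1, -7.0, 30.8]
grip_width: -0.002
```

Request:
step_arm --targets '[-0.05,0,0.4,0,0,0,0.9,0,0.4,0.05,0.5,0,0.5,0.07,0,0]' --grip -0.18

```text
clock: 37.7
tool_pos: [0.4834, 0.3118, 0.0923]
orientation: [3.126, 0.208, 0.064]
ft_force: [0.3, 0.6, 1.0]
grip_width: 0.588
```

Run:
```python
from h import *
snap('scene','scene26.png');crop('scene',220,270,80,90,7,'s26.png');s=st();rel(PT);go(s,*fr(PT,.007,.071),.044,PT[2])
```

```text
t 37.75 tcp [0.4851 0.3116 0.0917] yawx 0.132 tilt 0.043 w 0.589 F [ 0.3 -1.2  0.6] j [ 0.52  0.26  1.45 -0.03  1.39  1.96]
in frame x 0.0051 y 0.0701 z 0.0917 toolz [ 0.042 -0.006 -0.999]
need rows-units [ 0.04  0.03 -1.19] spin 0.02
```

View pics/s26.png

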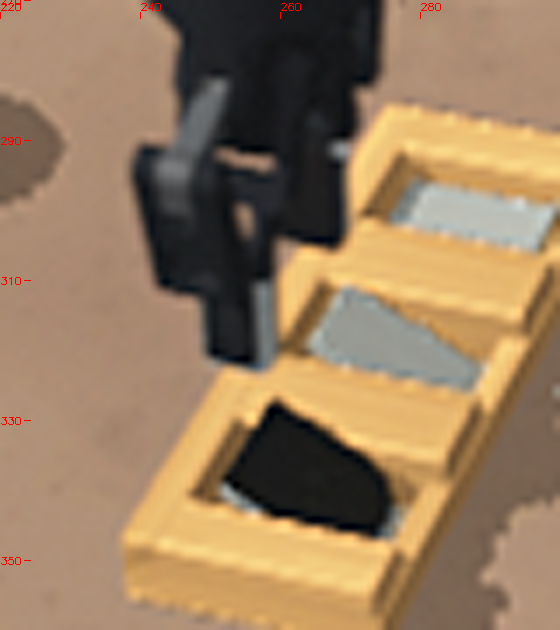

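Request:
step_arm --targets '[0.05,0.03,-0.5,0.02,0,0,-0.5,0,0,0,-0.3,0]'

```text
clock: 38.12
tool_pos: [0.4882, 0.3129, 0.0403]
orientation: [3.127, 0.209, 0.072]
ft_force: [0.6, -0.4, 0.6]
grip_width: 0.585
```

Run:
```python
from h import *
snap('scene','scene27.png');crop('scene',220,270,80,90,7,'s27.png');s=st();rel(PT);go(s,*fr(PT,.007,.071),.0275,PT[2])
```

```text
t 38.17 tcp [0.4875 0.3125 0.0387] yawx 0.134 tilt 0.045 w 0.586 F [-0.9 -1.4 -2.9] j [ 0.52  0.32  1.49 -0.03  1.29  1.96]
in frame x 0.0077 y 0.0707 z 0.0387 toolz [ 0.044 -0.005 -0.999]
need rows-units [-0.02  0.   -0.28] spin 0.01
```

View pics/s27.png

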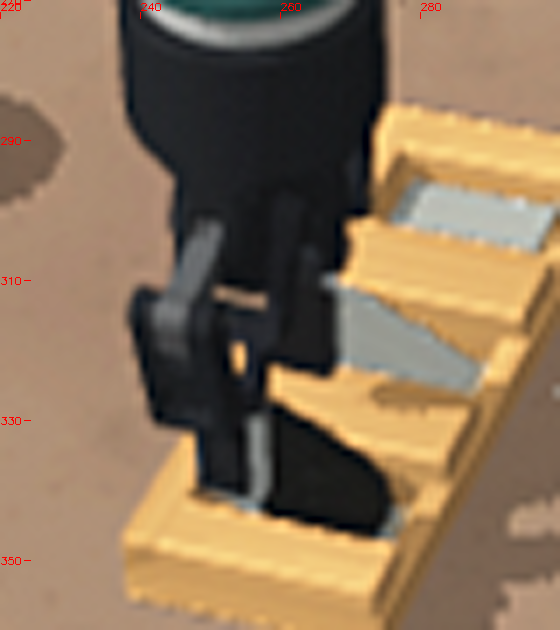

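Request:
step_arm --targets '[0,0,-0.2,0,0,0,-0.1,0]'

```text
clock: 38.42
tool_pos: [0.4877, 0.3127, 0.027]
orientation: [3.127, 0.209, 0.071]
ft_force: [-0.0, 1.2, -0.1]
grip_width: 0.591
```

Request:
step_arm --targets '[0,0,0,0,0,0,0,0,0,0,0,0,0,0,0,0,0,0,0,0]' --grip 1 --newtons 60

```text
clock: 39.05
tool_pos: [0.4882, 0.3131, 0.0281]
orientation: [3.127, 0.209, 0.073]
ft_force: [0.1, -0.6, -0.2]
grip_width: 0.372
```

Run:
```python
from h import *
s=st();rel(PT)
```

```text
t 39.05 tcp [0.4882 0.3131 0.0281] yawx 0.134 tilt 0.047 w 0.372 F [ 0.1 -0.6 -0.2] j [ 0.52  0.34  1.5  -0.03  1.27  1.96]
in frame x 0.0084 y 0.0712 z 0.0281 toolz [ 0.047 -0.003 -0.999]
```

Request:
step_arm --targets '[0,0,0.5,0,0,0,0.9,0,0,0,0.9,0,0,-0.4,0.9,0,0,-0.8,0.9,0,0,-0.95,0.5,0,0,-0.95,0,0,0,-0.95,0,0,0,-0.95,0,0,0.05,-0.95,0,0,0.05,-0.95,0,0,0.05,-0.95,0,0,0.05,-0.95,0,0,0.05,-0.95,0,0,0.05,-0.9,0,0,0,-0.9,0,0]'

```text
clock: 41.05
tool_pos: [0.4983, -0.1627, 0.2195]
orientation: [3.124, 0.215, 0.084]
ft_force: [1.2, 0.2, -0.3]
grip_width: 0.37
```

Run:
```python
from h import *
snap('scene','scene28.png');crop('scene',280,110,110,150,5,'s28.png');s=st();rel(PC);go(s,*fr(PC,.006,.0),.065,PC[2])
```

```text
t 41.10 tcp [ 0.4979 -0.1664  0.2192] yawx 0.135 tilt 0.054 w 0.370 F [-1.  -2.6 -1.7] j [-0.4   0.01  1.46  0.01  1.61  1.04]
in frame x 0.0005 y 0.0185 z 0.2192 toolz [ 0.053 -0.007 -0.999]
need rows-units [ 0.19 -0.44 -3.86] spin -0.09
```

View pics/s28.png

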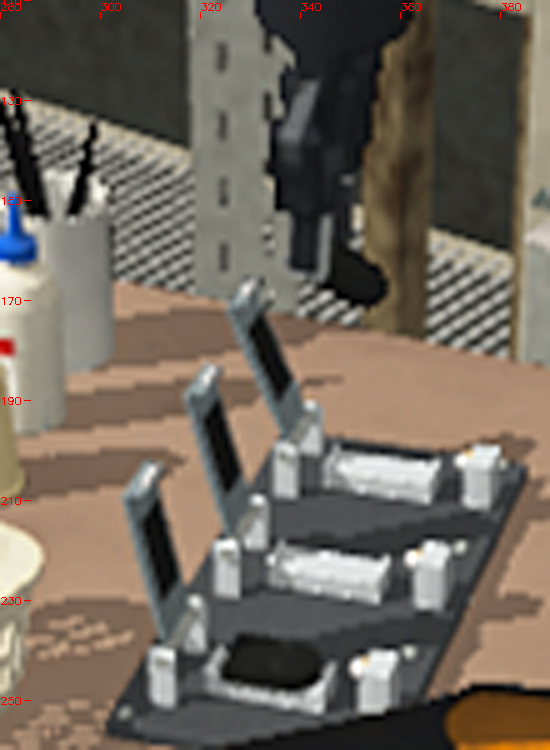

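Request:
step_arm --targets '[0.1,-0.22,-0.5,-0.09,0.1,-0.22,-0.8,0,0,0,-0.9,0,0,0,-0.9,0,0,0,-0.6,0]'

```text
clock: 41.72
tool_pos: [0.5069, -0.1865, 0.0699]
orientation: [3.12, 0.187, 0.092]
ft_force: [0.5, -0.1, -0.3]
grip_width: 0.372
```

```bash
cat >> h.py <<'E'
def loc(uv,y):
    S=cam('scene');r=ray(S,np.array(uv,float));n=np.array([-np.sin(PC[2]),np.cos(PC[2]),0]);o=np.r_[fr(PC,0,y),0]
    p=S['pos']+r*(n@(o-S['pos']))/(n@r);d=p[:2]-PC[:2];return (np.cos(PC[2])*d[0]+np.sin(PC[2])*d[1]).round(4),p[2].round(4)
E
python3 - <<'E'
from h import *
snap('scene','scene29.png');crop('scene',310,170,90,80,8,'s29.png');s=st();rel(PC);go(s,*fr(PC,.006,.0),.055,PC[2])
E
```

```text
t 41.77 tcp [ 0.5054 -0.1858  0.0666] yawx 0.120 tilt 0.056 w 0.373 F [-1.8  0.1 -3.5] j [-0.43  0.17  1.61  0.01  1.31  1.02]
in frame x 0.0055 y -0.0017 z 0.0666 toolz [ 0.055 -0.009 -0.998]
need rows-units [ 0.01  0.04 -0.29] spin 0.04
```

View pics/s29.png

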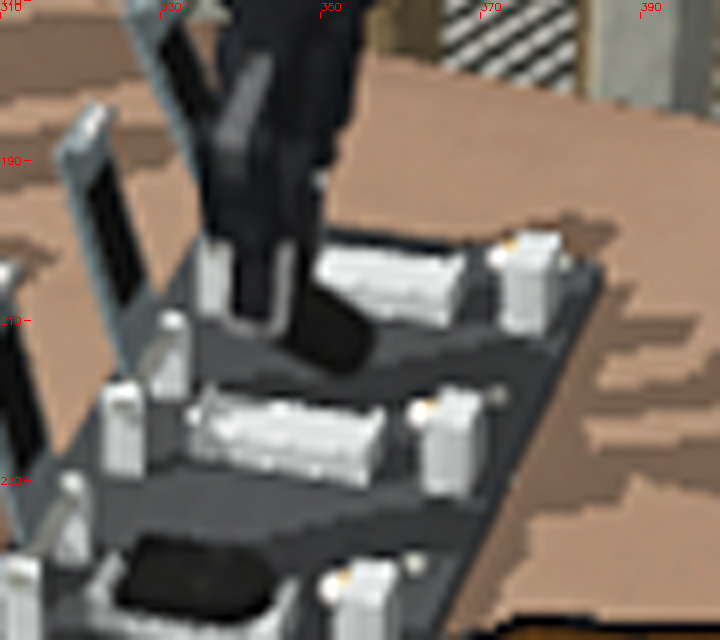

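Run:
```python
from h import *
for n,u in(('tip',(375,335)),('bottom',(343,378)),):print(n,loc((310+u[0]/8,170+u[1]/8),-.0017))
for n,u in(('bar outer front mid',(380,425)),('bar outer rear mid',(200,400))):print(n,loc((310+u[0]/8,170+u[1]/8),0))
```

```text
tip (np.float64(-0.0295), np.float64(0.0615))
bottom (np.float64(-0.0186), np.float64(0.0428))
bar outer front mid (np.float64(-0.0323), np.float64(0.0275))
bar outer rear mid (np.float64(0.0314), np.float64(0.0264))
```

Request:
step_arm --targets '[-0.03,0.04,-0.3,0.04,0,0,-0.1,0]' --newtons 30

```text
clock: 42.02
tool_pos: [0.5045, -0.184, 0.0507]
orientation: [3.121, 0.196, 0.087]
ft_force: [-0.3, -0.5, -0.4]
grip_width: 0.37
```

Request:
step_arm --targets '[-0.02,0,-0.1,0,-0.02,0,-0.1,0]'

```text
clock: 42.28
tool_pos: [0.5057, -0.1846, 0.0458]
orientation: [3.118, 0.196, 0.099]
ft_force: [4.5, 3.2, 6.8]
grip_width: 0.372
```

Run:
```python
from h import *
s=st();rel(PC);snap('scene','scene30.png');crop('scene',310,170,90,80,8,'s30.png')
```

```text
t 42.27 tcp [ 0.5057 -0.1846  0.0458] yawx 0.126 tilt 0.065 w 0.372 F [4.5 3.2 6.8] j [-0.43  0.19  1.64  0.02  1.25  1.01]
in frame x 0.0060 y -0.0005 z 0.0458 toolz [ 0.064 -0.012 -0.998]
```

View pics/s30.png

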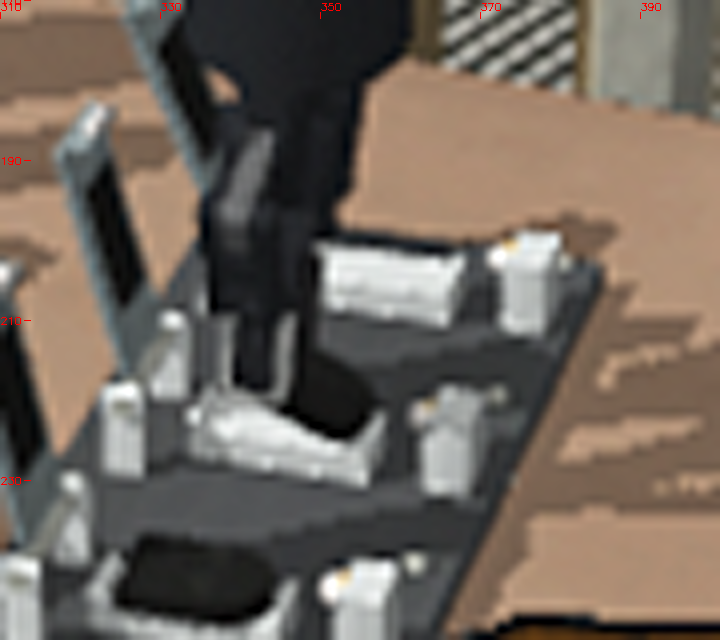

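Request:
step_arm --targets '[0.05,0,-0.15,0,0.03,0,-0.15,0,0.03,0,-0.15,0]'

```text
clock: 42.7
tool_pos: [0.5146, -0.1867, 0.0352]
orientation: [3.111, 0.196, 0.117]
ft_force: [-1.6, -1.8, 9.1]
grip_width: 0.368
```

Run:
```python
from h import *
s=st();rel(PC);snap('scene','scene31.png');crop('scene',310,170,90,80,8,'s31.png')
```

```text
t 42.70 tcp [ 0.5146 -0.1867  0.0352] yawx 0.127 tilt 0.078 w 0.368 F [-1.6 -1.8  9.1] j [-0.42  0.22  1.63  0.02  1.22  1.02]
in frame x 0.0146 y -0.0038 z 0.0352 toolz [ 0.076 -0.018 -0.997]
```

View pics/s31.png

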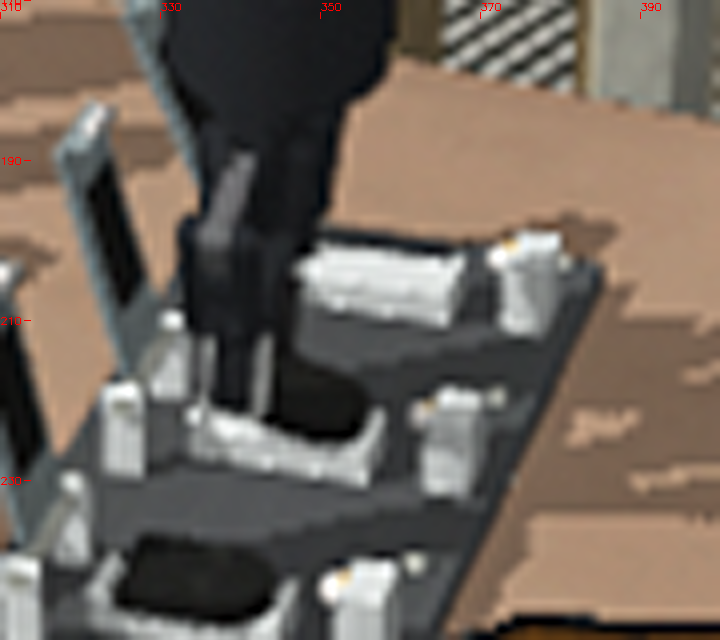

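Request:
step_arm --targets '[-0.03,0.1,-0.05,0]'

```text
clock: 42.88
tool_pos: [0.5149, -0.1847, 0.0354]
orientation: [3.106, 0.196, 0.122]
ft_force: [-1.2, -2.8, 8.3]
grip_width: 0.372
```

Request:
step_arm --targets '[0,0,0,0,0,0,0,0,0,0,0,0]' --grip -0.06

```text
clock: 43.25
tool_pos: [0.5151, -0.185, 0.0362]
orientation: [3.105, 0.196, 0.124]
ft_force: [-0.0, 0.7, -1.8]
grip_width: 0.533
```

Request:
step_arm --targets '[0,0,0.3,0,0,0,0.5,0,0,0,1,0,0,0,1,0,0,0,0.8,0]'

```text
clock: 43.88
tool_pos: [0.5128, -0.184, 0.1838]
orientation: [3.108, 0.196, 0.115]
ft_force: [1.1, 0.4, 0.3]
grip_width: 0.53
```

Run:
```python
from h import *
s=st();rel(PC);snap('scene','scene32.png');crop('scene',290,160,100,110,7,'s32.png')
```

```text
t 43.88 tcp [ 0.5128 -0.184   0.1838] yawx 0.127 tilt 0.078 w 0.530 F [1.1 0.4 0.3] j [-0.42  0.07  1.48  0.01  1.52  1.03]
in frame x 0.0131 y -0.0008 z 0.1838 toolz [ 0.075 -0.021 -0.997]
```

View pics/s32.png

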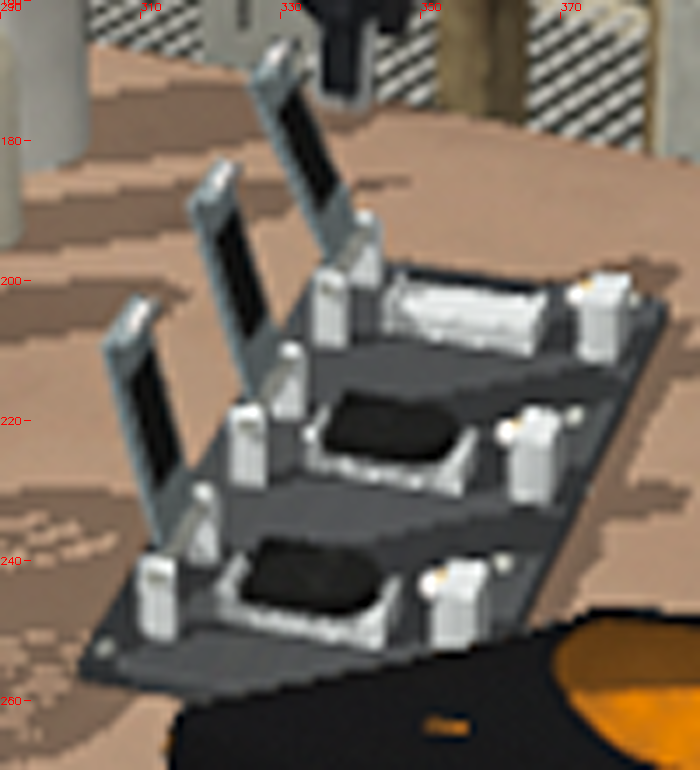

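Both lifts lie flat between the lips in stations 0 and 1. Next are the covers, starting with cover 2 from behind.

Request:
step_arm --targets '[0.6,-0.6,0.2,0,0.75,-0.6,0,0,0.75,-0.6,0,0,0.75,-0.6,0,0]' --grip 1 --newtons 40

```text
clock: 44.42
tool_pos: [0.6312, -0.2823, 0.2035]
orientation: [3.1, 0.198, 0.136]
ft_force: [0.3, 0.7, 0.8]
grip_width: -0.001
```

Run:
```python
from h import *
snap('scene','scene33.png');crop('scene',270,110,130,130,5,'s33.png');snap('top','top33.png');crop('top',280,120,215,170,3,'t33.png');s=st();rel(PC);go(s,*fr(PC,.115,-.11),.1,PC[2])
```

```text
t 44.52 tcp [ 0.6313 -0.2833  0.2004] yawx 0.128 tilt 0.090 w 0.001 F [-0.   0.5 -0.5] j [-0.48  0.47  0.97  0.02  1.61  0.96]
in frame x 0.1184 y -0.1141 z 0.2004 toolz [ 0.086 -0.025 -0.996]
need rows-units [-0.1   0.09 -2.51] spin -0.03
```

View pics/s33.png

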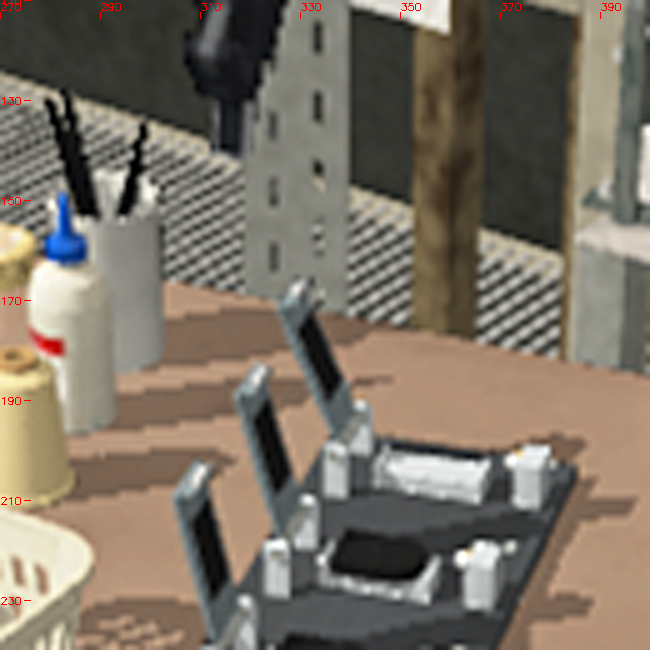

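View pics/t33.png

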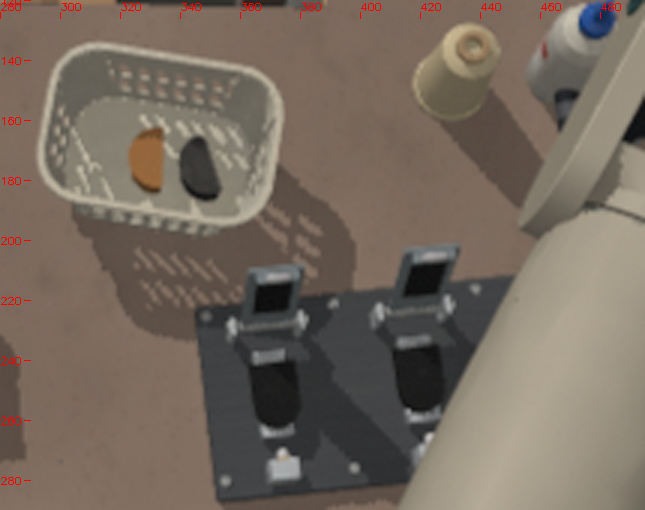

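Run:
```python
from h import *
T=cam('top');S=cam('scene')
for z in(0.,.03):print(atz(T,np.array([280+548/3,120+88/3]),z).round(3),atz(S,np.array([270+90/5,110+430/5]),z).round(3))
print(tri(T,np.array([280+598/3,120+15/3]),S,np.array([270+63/5,110+195/5])))
for y,u in((-.11,(270+298/5,110+280/5)),(0,(270+257/5,110+370/5)),(.11,(270+198/5,110+468/5))):print('cover top',loc(u,y))
```

```text
[ 0.739 -0.298  0.   ] [ 0.733 -0.29   0.   ]
[ 0.727 -0.29   0.03 ] [ 0.708 -0.243  0.03 ]
[ 0.739939   -0.29107503  0.15164133]
cover top (np.float64(0.0797), np.float64(0.1305))
cover top (np.float64(0.0688), np.float64(0.1324))
cover top (np.float64(0.0649), np.float64(0.1345))
```

Request:
step_arm --targets '[-0.1,0.09,-0.6,-0.03,0,0,-0.8,0,0,0,-0.7,0]'

```text
clock: 44.9
tool_pos: [0.6279, -0.2796, 0.1188]
orientation: [3.099, 0.191, 0.139]
ft_force: [-0.6, -0.4, 0.0]
grip_width: 0.002
```

Run:
```python
from h import *
snap('scene','scene34.png');crop('scene',270,110,130,130,5,'s34.png');s=st();rel(PC)
```

```text
t 44.95 tcp [ 0.6262 -0.2787  0.1139] yawx 0.124 tilt 0.089 w -0.001 F [-0.6  0.4 -3.8] j [-0.48  0.49  1.11  0.02  1.45  0.97]
in frame x 0.1139 y -0.1089 z 0.1139 toolz [ 0.085 -0.025 -0.996]
```

View pics/s34.png

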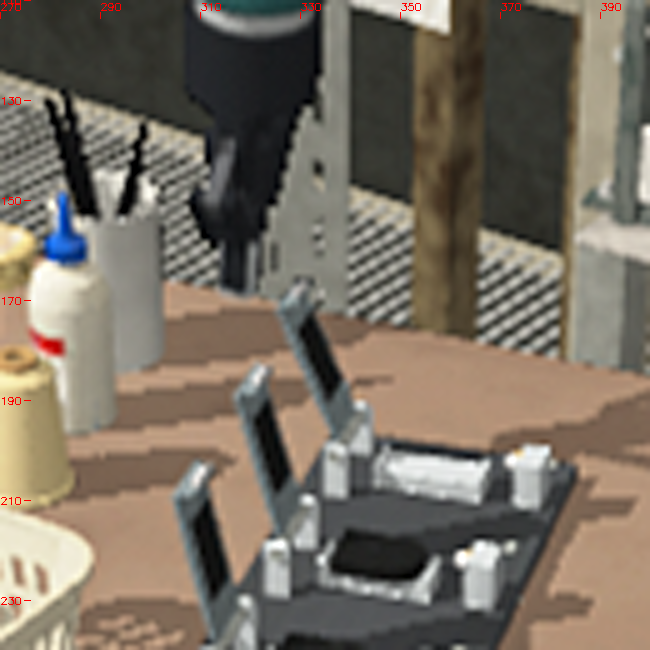

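Request:
step_arm --targets '[-0.42,-0.07,-0.2,0,-0.42,-0.05,0,0,-0.42,-0.05,0,0,-0.42,-0.05,0,0]'

```text
clock: 45.45
tool_pos: [0.558, -0.2859, 0.1097]
orientation: [3.101, 0.194, 0.137]
ft_force: [1.4, -0.2, -0.9]
grip_width: 0.002
```

Run:
```python
from h import *
snap('scene','scene35.png');crop('scene',290,120,100,110,6,'s35.png');s=st();rel(PC)
```

```text
t 45.50 tcp [ 0.5566 -0.2864  0.1099] yawx 0.126 tilt 0.093 w 0.001 F [ 0.8 -1.1  0.3] j [-0.54  0.33  1.33  0.02  1.39  0.9 ]
in frame x 0.0439 y -0.1079 z 0.1099 toolz [ 0.089 -0.026 -0.996]
```

View pics/s35.png

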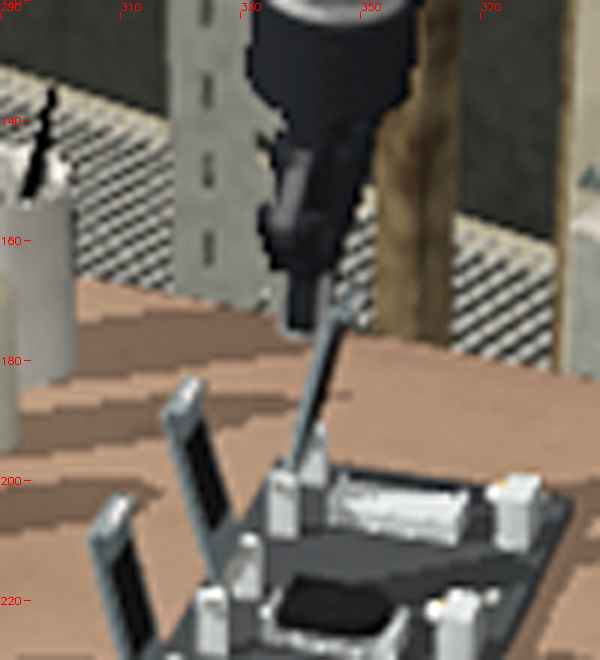

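Request:
step_arm --targets '[-0.5,-0.08,-0.1,0,-0.4,-0.06,-0.3,0,-0.3,-0.05,-0.4,0,-0.18,-0.02,-0.4,0]'

```text
clock: 46.0
tool_pos: [0.5031, -0.2948, 0.0686]
orientation: [3.095, 0.195, 0.151]
ft_force: [-0.9, 0.1, 1.9]
grip_width: 0.001
```

Run:
```python
from h import *
snap('scene','scene36.png');crop('scene',290,120,100,110,6,'s36.png');s=st();rel(PC)
```

```text
t 46.05 tcp [ 0.5016 -0.2944  0.0658] yawx 0.127 tilt 0.100 w 0.002 F [ 0.2 -1.  -0.4] j [-0.61  0.25  1.52  0.03  1.27  0.83]
in frame x -0.0117 y -0.1089 z 0.0658 toolz [ 0.096 -0.029 -0.995]
```

View pics/s36.png

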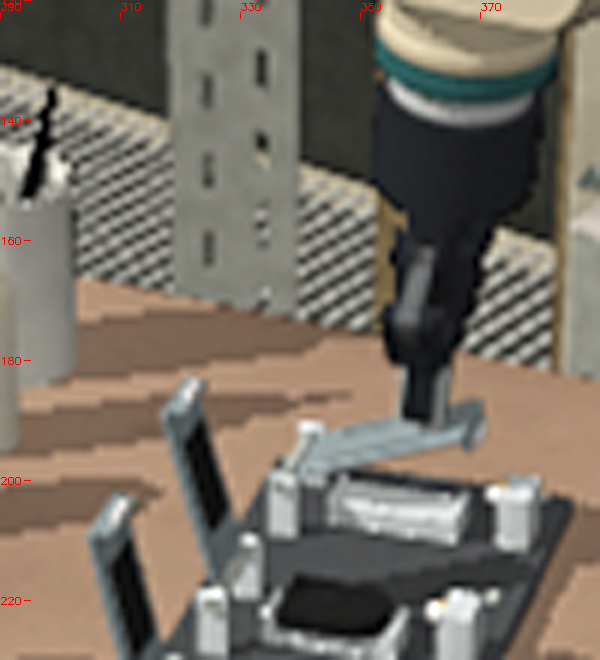

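Request:
step_arm --targets '[-0.05,0,-0.3,0,0,0,-0.2,0,0,0,-0.15,0,0,0,-0.1,0]'

```text
clock: 46.55
tool_pos: [0.5004, -0.2952, 0.038]
orientation: [3.095, 0.195, 0.146]
ft_force: [-12.6, 5.0, 23.5]
grip_width: 0.001
```

Run:
```python
from h import *
s=st();rel(PC)
```

```text
t 46.55 tcp [ 0.5004 -0.2952  0.038 ] yawx 0.128 tilt 0.101 w 0.001 F [-12.6   5.   23.5] j [-0.61  0.28  1.54  0.03  1.22  0.82]
in frame x -0.0130 y -0.1097 z 0.0380 toolz [ 0.096 -0.031 -0.995]
```

Request:
step_arm --targets '[0,0,0.2,0,0,0,0.7,0,0,0,0.9,0]'

```text
clock: 46.92
tool_pos: [0.4994, -0.2935, 0.1074]
orientation: [3.1, 0.197, 0.137]
ft_force: [0.7, -0.5, 0.3]
grip_width: 0.003
```

Run:
```python
from h import *
snap('scene','scene37.png');crop('scene',290,120,100,110,6,'s37.png');s=st();rel(PC)
```

```text
t 46.98 tcp [ 0.5015 -0.295   0.1136] yawx 0.129 tilt 0.102 w 0.002 F [ 1.5 -1.2  4.3] j [-0.61  0.2   1.48  0.03  1.36  0.83]
in frame x -0.0119 y -0.1095 z 0.1136 toolz [ 0.097 -0.031 -0.995]
```

View pics/s37.png

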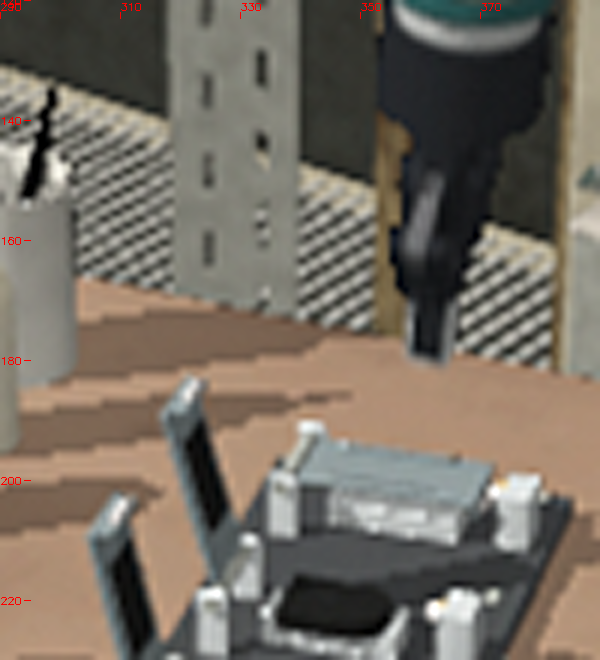

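Request:
step_arm --targets '[0,0,0.8,0,0,0,1,0,0.3,0.3,0.5,0,0.7,0.85,0,0,0.75,0.9,0,0,0.75,0.9,0,0]'

```text
clock: 47.72
tool_pos: [0.604, -0.1753, 0.207]
orientation: [3.095, 0.189, 0.149]
ft_force: [-0.2, 0.1, 0.9]
grip_width: -0.001
```

Run:
```python
from h import *
snap('scene');s=st();rel(PC);go(s,*fr(PC,.105,0),.11,PC[2])
```

```text
t 47.77 tcp [ 0.6066 -0.1703  0.2064] yawx 0.129 tilt 0.103 w -0.000 F [ 1.9  4.3 -0.2] j [-0.33  0.28  1.2   0.01  1.56  1.11]
in frame x 0.1079 y 0.0011 z 0.2064 toolz [ 0.099 -0.028 -0.995]
need rows-units [-0.07 -0.04 -2.41] spin -0.03
```

Request:
step_arm --targets '[0,-0.04,-0.7,-0.03,0,0,-0.8,0,0,0,-0.7,0]'

```text
clock: 48.15
tool_pos: [0.6094, -0.1691, 0.1167]
orientation: [3.096, 0.198, 0.157]
ft_force: [0.2, 0.3, 0.3]
grip_width: -0.0
```

Run:
```python
from h import *
snap('scene','scene38.png');crop('scene',280,120,110,120,5,'s38.png');s=st();rel(PC)
```

```text
t 48.20 tcp [ 0.6074 -0.1685  0.1117] yawx 0.130 tilt 0.100 w 0.002 F [-0.7 -0.1 -3.6] j [-0.33  0.34  1.32  0.01  1.38  1.11]
in frame x 0.1089 y 0.0028 z 0.1117 toolz [ 0.096 -0.026 -0.995]
```

View pics/s38.png

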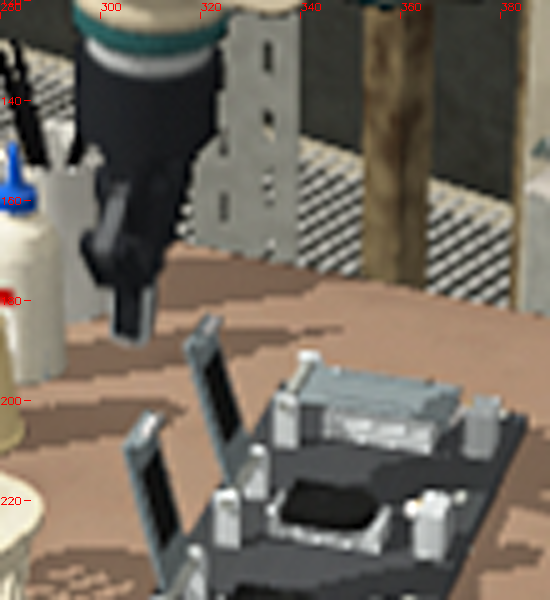

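Request:
step_arm --targets '[-0.4,-0.1,-0.1,0,-0.4,-0.07,0,0,-0.4,-0.05,0,0,-0.4,-0.05,0,0]'

```text
clock: 48.7
tool_pos: [0.5433, -0.1783, 0.1064]
orientation: [3.101, 0.201, 0.146]
ft_force: [2.7, -0.7, -0.8]
grip_width: 0.0
```

Run:
```python
from h import *
snap('scene','scene39.png');crop('scene',280,120,110,120,5,'s39.png');s=st();rel(PC)
```

```text
t 48.75 tcp [ 0.5419 -0.1786  0.1063] yawx 0.131 tilt 0.098 w -0.003 F [ 0.5 -0.9 -0.1] j [-0.39  0.18  1.52  0.01  1.35  1.05]
in frame x 0.0427 y 0.0009 z 0.1063 toolz [ 0.094 -0.024 -0.995]
```

View pics/s39.png

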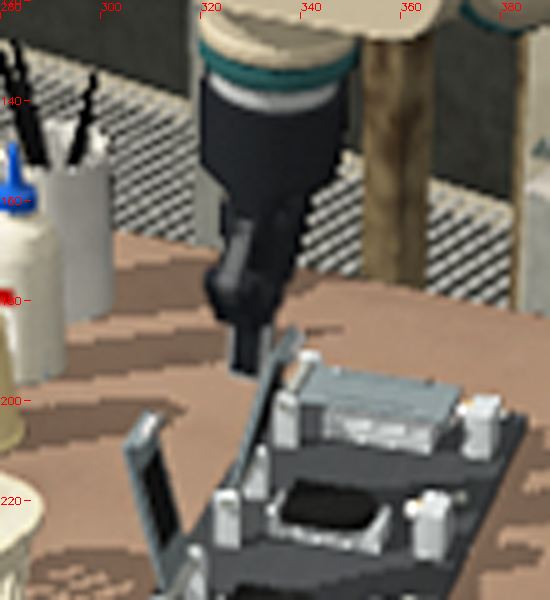

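Request:
step_arm --targets '[-0.5,-0.08,-0.1,0,-0.4,-0.06,-0.25,0,-0.3,-0.05,-0.4,0,-0.18,-0.02,-0.4,0]'

```text
clock: 49.25
tool_pos: [0.4892, -0.1873, 0.063]
orientation: [3.099, 0.202, 0.157]
ft_force: [1.9, 0.1, 2.2]
grip_width: 0.005
```

Run:
```python
from h import *
snap('scene','scene40.png');crop('scene',280,120,110,120,5,'s40.png');s=st();rel(PC)
```

```text
t 49.30 tcp [ 0.4877 -0.1869  0.0605] yawx 0.132 tilt 0.103 w -0.004 F [ 0.4 -1.3 -0.9] j [-0.45  0.1   1.71  0.02  1.24  0.99]
in frame x -0.0122 y -0.0006 z 0.0605 toolz [ 0.099 -0.024 -0.995]
```

View pics/s40.png

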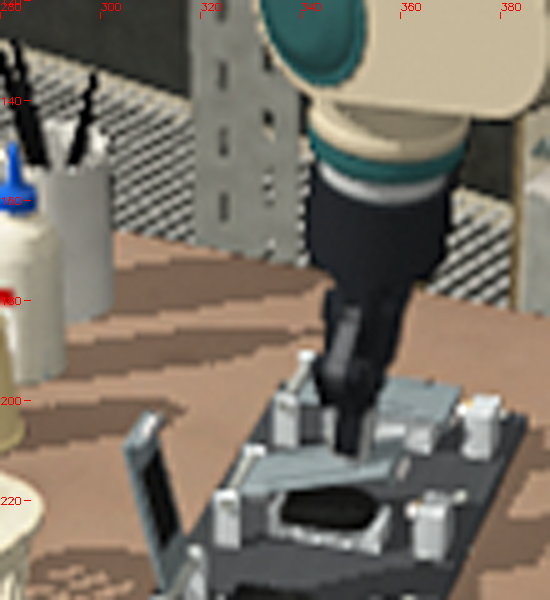

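Request:
step_arm --targets '[-0.05,0,-0.25,0,0,0,-0.2,0,0,0,-0.12,0,0,0,-0.08,0]'

```text
clock: 49.8
tool_pos: [0.4867, -0.1877, 0.0381]
orientation: [3.099, 0.203, 0.15]
ft_force: [-24.6, 8.5, 43.9]
grip_width: -0.001
```

Request:
step_arm --targets '[0,0,0.2,0,0,0,0.7,0,0,0,0.9,0,0,0,1,0,0,0,0.8,0]'

```text
clock: 50.42
tool_pos: [0.4857, -0.1862, 0.182]
orientation: [3.104, 0.205, 0.14]
ft_force: [0.2, 0.2, -0.3]
grip_width: 0.001
```

Run:
```python
from h import *
snap('scene','scene41.png');crop('scene',280,120,110,150,5,'s41.png');s=st();rel(PC);go(s,*fr(PC,.103,.11),.2,PC[2])
```

```text
t 50.48 tcp [ 0.4872 -0.1869  0.1869] yawx 0.134 tilt 0.101 w -0.002 F [ 0.  -0.3  4.5] j [-0.45 -0.02  1.56  0.02  1.5   0.99]
in frame x -0.0126 y -0.0006 z 0.1869 toolz [ 0.098 -0.025 -0.995]
need rows-units [2.52 3.1  0.33] spin -0.07
```

View pics/s41.png

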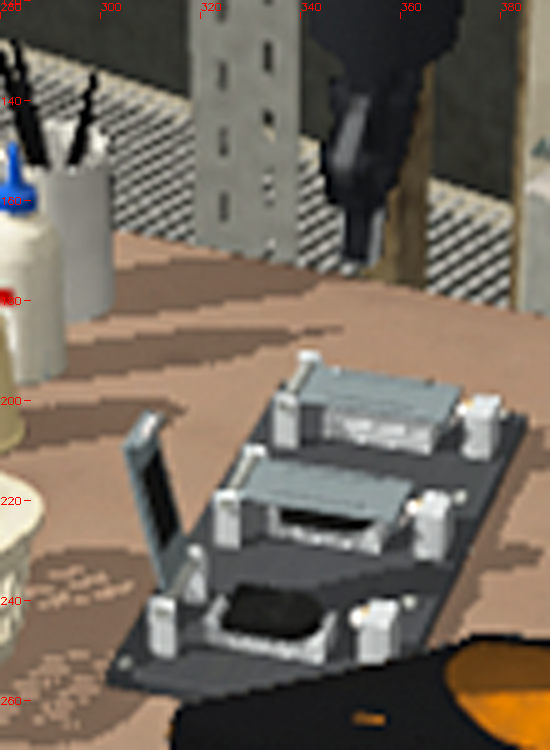

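Request:
step_arm --targets '[0.3,0.4,0.5,0,0.7,0.9,0,-0.07,0.75,0.9,0,0,0.75,0.85,0,0]'

```text
clock: 50.98
tool_pos: [0.59, -0.0636, 0.2074]
orientation: [3.099, 0.183, 0.152]
ft_force: [1.0, -0.1, -0.6]
grip_width: 0.001
```

Run:
```python
from h import *
snap('scene');s=st();rel(PC);go(s,*fr(PC,.103,.11),.11,PC[2])
```

```text
t 51.02 tcp [ 0.5921 -0.0594  0.2065] yawx 0.123 tilt 0.103 w -0.001 F [-0.5  3.8 -0.8] j [-0.16  0.18  1.32 -0.01  1.54  1.29]
in frame x 0.1073 y 0.1129 z 0.2065 toolz [ 0.1   -0.025 -0.995]
need rows-units [-0.1  -0.09 -2.41] spin 0.01
```

Request:
step_arm --targets '[-0.05,-0.09,-0.7,0,0,0,-0.8,0,0,0,-0.7,0]'

```text
clock: 51.4
tool_pos: [0.5924, -0.0607, 0.1161]
orientation: [3.101, 0.195, 0.157]
ft_force: [0.1, -0.8, 0.4]
grip_width: -0.001
```

Run:
```python
from h import *
snap('scene','scene42.png');crop('scene',250,130,120,140,5,'s42.png');s=st();rel(PC)
```

```text
t 51.45 tcp [ 0.5903 -0.0604  0.1113] yawx 0.127 tilt 0.098 w 0.001 F [-1.8  0.9 -2.6] j [-0.16  0.24  1.44 -0.01  1.36  1.29]
in frame x 0.1054 y 0.1122 z 0.1113 toolz [ 0.096 -0.023 -0.995]
```

View pics/s42.png

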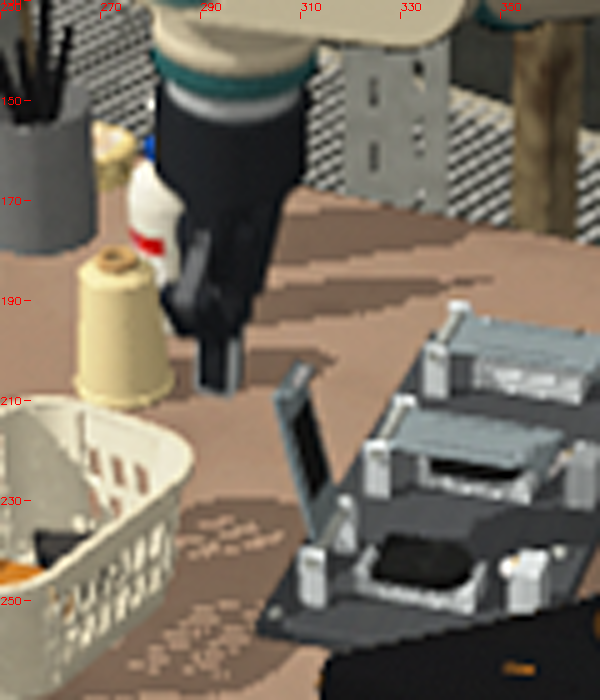

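Request:
step_arm --targets '[-0.38,-0.09,-0.1,0,-0.38,-0.06,0,0,-0.38,-0.05,0,0,-0.38,-0.05,0,0]'

```text
clock: 51.95
tool_pos: [0.529, -0.0698, 0.1058]
orientation: [3.104, 0.197, 0.145]
ft_force: [2.5, 0.1, -1.3]
grip_width: 0.0
```

Run:
```python
from h import *
snap('scene','scene43.png');crop('scene',270,130,110,140,5,'s43.png');s=st();rel(PC)
```

```text
t 52.00 tcp [ 0.5278 -0.07    0.1058] yawx 0.128 tilt 0.096 w -0.002 F [ 1.3 -0.2  0.1] j [-0.2   0.08  1.63 -0.    1.34  1.25]
in frame x 0.0422 y 0.1105 z 0.1058 toolz [ 0.093 -0.022 -0.995]
```

View pics/s43.png

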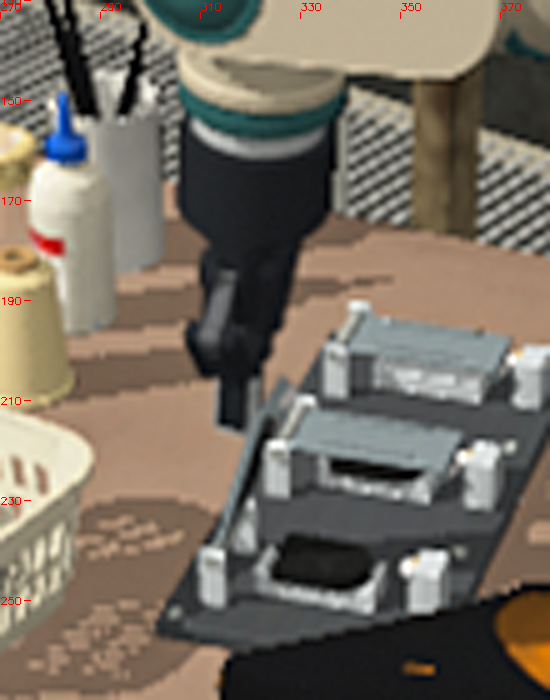

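Request:
step_arm --targets '[-0.5,-0.08,-0.1,0,-0.4,-0.06,-0.25,0,-0.3,-0.05,-0.4,0,-0.18,-0.02,-0.4,0]'

```text
clock: 52.5
tool_pos: [0.4752, -0.0785, 0.0624]
orientation: [3.102, 0.198, 0.156]
ft_force: [0.8, 0.4, 1.3]
grip_width: 0.004
```

Run:
```python
from h import *
snap('scene','scene44.png');crop('scene',270,130,110,140,5,'s44.png');s=st();rel(PC)
```

```text
t 52.55 tcp [ 0.4735 -0.0783  0.0599] yawx 0.129 tilt 0.101 w -0.002 F [ 0.8 -0.2 -0.9] j [-0.24 -0.02  1.83  0.    1.23  1.2 ]
in frame x -0.0127 y 0.1089 z 0.0599 toolz [ 0.098 -0.022 -0.995]
```

View pics/s44.png

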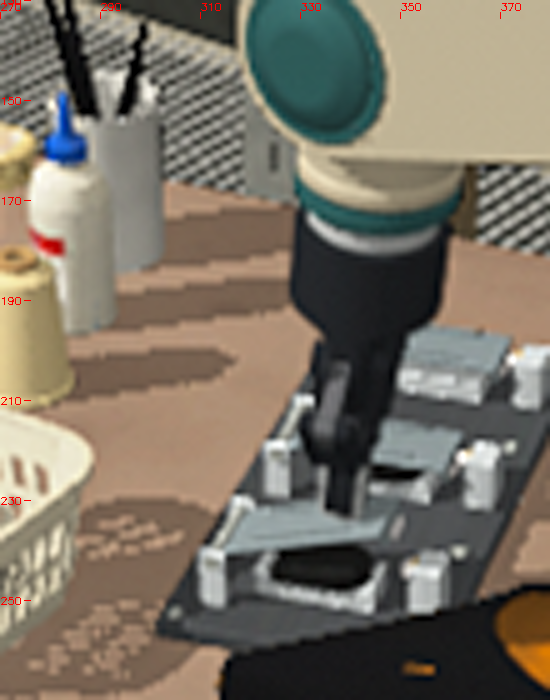

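Request:
step_arm --targets '[-0.05,0,-0.25,0,0,0,-0.2,0,0,0,-0.1,0,0,0,-0.06,0]'

```text
clock: 53.05
tool_pos: [0.4727, -0.0788, 0.0382]
orientation: [3.102, 0.198, 0.149]
ft_force: [-21.2, 3.4, 36.1]
grip_width: 0.004
```

Request:
step_arm --targets '[0,0,0.2,0,0,0,0.7,0,0,0,0.9,0,0,0,1,0,0,0,0.8,0,-0.8,0,0.3,0,-0.9,-0.3,0,0,-0.3,-0.8,0,0,0,-0.9,0,0,0,-0.9,0,0,0,-0.9,0,0,0,-0.9,0,0,0,-0.9,0,0,0,0,0,0]'

```text
clock: 54.8
tool_pos: [0.3907, -0.3086, 0.1943]
orientation: [3.106, 0.204, 0.142]
ft_force: [-0.5, 1.2, 1.0]
grip_width: -0.002
```

Run:
```python
from h import *
snap('scene','scene45.png');crop('scene',210,180,180,100,4,'s45.png');snap('top','top45.png');crop('top',280,120,215,170,3,'t45.png');s=st()
```

```text
t 54.90 tcp [ 0.391  -0.3068  0.1946] yawx 0.135 tilt 0.095 w -0.002 F [-0.6  0.4 -1. ] j [-0.77 -0.08  1.61  0.05  1.53  0.67]
```

View pics/s45.png

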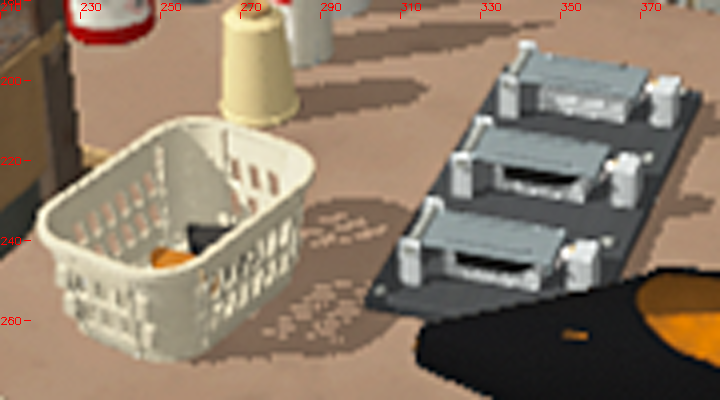

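View pics/t45.png

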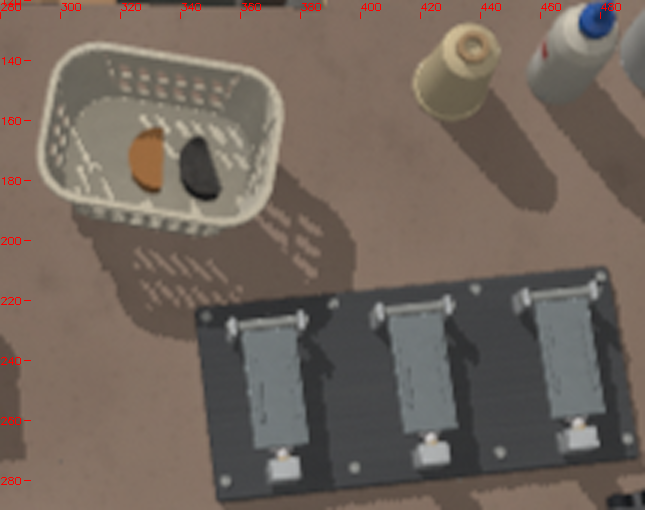

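View pics/scene45.png

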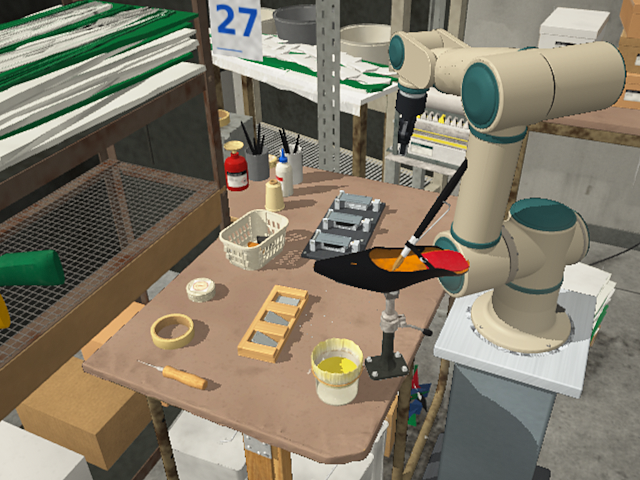

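All checks agree: covers flat and shut, lifts visible under covers 0 and 1, both heels on the basket floor, bystanders unmoved. Handing in.

Run:
```python
from h import *
T=cam('top')
for u in((280+150/3,120+160/3),(280+200/3,120+170/3)):print(atz(T,np.array(u),.02).round(3))
print(arm.hand_in())
```

```text
[0.666 0.016 0.02 ]
[ 0.659 -0.023  0.02 ]
the job is handed in; nothing more can be done
None
```

I finished the job and handed it in at about 55 s of the 210 s limit; no verdict was returned.

**What I did:**
- **Heels:** the black and orange heel blocks are in the white basket.
- **Lifts:** the two lifts present in the tray (wells 0 and 1; well 2 was empty) lie in stations 1 and 0.
- **Covers:** all three are pressed shut, including the one over empty station 2.

**Last pictures, both cameras:**
- All three covers lay flat on their catches.
- I saw both lifts flat between their end lips before shutting the covers. Afterwards they were visible under covers 0 and 1.
- Both heels were on the basket floor, at about (0.666, 0.016) and (0.659, -0.023) m, near its centre.
- The bottle, glue cup and tin looked unmoved. The arm was clear of everything.

**What was off or not measured:**
- **Calibration:** the two cameras disagreed by 2 to 6 mm, and the fitted heights came out 3 mm (tray) and 8 mm (clamp) too low. I steered by comparing the gripper with the parts in the same picture.
- **Tool tilt:** the tool slowly leaned over, to 0.14 rad at worst. I took most of it out by pushing the fingertip against the tray's front edge. The wrist force reached about 75 N there, under the 120 N limit, and the tray looked undisturbed.
- **Final angles:** I judged the covers shut and the lifts flat from the pictures only; I had no joint readings for them.

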